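# Unstack the microscope parts into their fitted trays

## Robot

A 7-joint arm with a two-finger parallel gripper is mounted at the origin on the work surface. World frame = base frame: x ahead of the robot, y to its left, z up, the work surface at z = 0. Lengths are in m, angles in rad, forces in N, time in s.
With the tool pointing down it reaches from about 0.4 to 0.85 m from the base axis. Payload 10.4 kg.
Tool frame: the origin (TCP) lies on the centre line of the jaws, within the pads' length; the fingertips stand 25 mm ahead of it and the grasp point (between the pads) lies 6 mm ahead of it; z points along the fingers, y is the direction in which the jaws open and shut (so a half turn about z gives the same grasp; the last joint's range is limited). The gripper opens to 87 mm and grips with 3 to 60 N. Pads are 19 mm wide; open, the fingers measure 117 mm over their backs; the gripper's body (75 mm by 190 mm) begins 51 mm behind the grasp point.
Start: joints at [-1.169, 0.332, -0.065, 1.46, 0.022, 1.35, -0.088], TCP at [0.258, 0.569, 0.224] pointing down, gripper open.
Joint ranges: [-2.6, 2.6], [-0.5, 2.12], [-1.47, 1.34], [0.16, 2.42], [-1.27, 4.41], [0.06, 2.06], [-2.6, 2.6]. Speed limits (rad/s): [2.22, 2.22, 2.79, 2.79, 3.14, 3.14, 3.14].

## Interface

Orientations are given as a 3x3 rotation matrix whose columns are the frame's x, y, z axes.
In Python, from station import state, read_camera, job_done gives the robot as it stands.
- The arm moves only by the shell command python3 -m handwheel 'ROWS' [OPENING]. ROWS is text: rows parted by semicolons, each of 4 numbers parted by spaces: the shift along the tool's x, y, z in mm, then the turn about the tool's z in rad. A call has 1 to 8 rows; each row shifts and turns the commanded pose from where the row before left it, along the tool's axes as they then stand; what a row does not reach is not made up. A row lasts 1/10 s, in which the tool goes at most 50 mm and 8.59 degrees, less where a joint would pass 70% of its speed; a pose out of reach is approached as far as the arm can. A call is refused whole if a number of a shift passes 50 or a number of a turn 0.15, either way. A call with a gripper value outside its range is refused whole. OPENING is the opening, from 0 (shut) to 1 (fully open), set as the call begins (- or left out, the last holds). The fingers move at their own pace and stop on an object; the grip force is fixed at half the most. Time passes only in rows, so rows that do not move let the fingers close. It gives the time, the measured TCP pose, the force and the opening at its end, in the units of the state.
- state(): the state, without advancing time (a new reading comes with each control period).
- read_camera(name): name is "scene" or "top"; returns a dict with "frame" (384x512x3 uint8, blue, green, red), "vfov" (degrees; the focal length in pixels is half the picture's height over the tangent of half this angle, whatever the lens; pixels are square), "cx", "cy" (the principal point, pixels), "xyz" and "attitude" of the camera in the world. Camera axes: x right, y down, z forward; pixel columns grow to the right and rows downward; lengths in m; the calibration is good to about 2 mm. A picture is of the moment at which its call begins. There is no depth.
- job_done(): hands the job in, once; it reports no verdict.
The state is a dict: "clock": time; "joint_pos": joint angles; "qvel": joint speeds; "joint_torque": joint torques, N m; "tool_pos": TCP position; "eef_rot": TCP orientation; "force": force on the tool from outside, world axes, zero at the start; "moment": the same for the moment, N m; "width": finger opening in m.
Only numpy, scipy, OpenCV 4.12 (cv2) and the standard library are available. Lean on these libraries where they do the work, as an engineer would, in place of code of your own. Each camera call takes 0.05 s, during which the arm holds its last target.

## Task

Four microscope parts have been piled up on the optical table. Take the pile apart from the top down, one part at a time, and set each straight into the white tray that fits its shape and size, lying flat on the tray's floor and let go; set them down, do not drop them. Leave the objective and the dropper bottle standing where they are.

Things in the scene. Friction and masses are not known exactly. Their poses are not given: they have to be found in the camera images.
- collar: Short brass tube standing upright, 26 mm outside diameter, 14 mm bore, 34 mm high, about 90 g. At the start it is the top of the pile, on the cube. Origin: centre of its underside; z along the tube, up.
- cube: Black filter cube with a round glass window in each of its four sides, 38 x 38 x 38 mm, about 100 g. At the start second from the top of the pile, on the round weight. Origin: centre of its underside; x and y square to its sides, z up.
- weight: Solid round steel weight, 56 mm diameter, 32 mm high, about 550 g. At the start third from the top of the pile, on the riser block. Origin: centre of its underside; z up.
- riser: Oblong aluminium riser block, 100 mm (its x) by 58 mm (its y), 32 mm high, about 450 g; a dark screw hole near each end of its top. At the start the bottom of the pile, on the table. The pile of four is 136 mm high and its parts are centred on each other within about 10 mm, turned anyhow. Origin: centre of its underside; z up.
- tray_collar: White plastic tray fixed to the table top, 8 mm high over all: 3 mm floor, upright wall 4 mm thick round it, so the recess is 5 mm deep. Origin: centre of its underside, on the table; z up. Small round tray, 50 mm outside and 42 mm inside diameter: the collar's.
- tray_cube: White plastic tray fixed to the table top, 8 mm high over all: 3 mm floor, upright wall 4 mm thick round it, so the recess is 5 mm deep. Origin: centre of its underside, on the table; z up. Square tray, 62 mm outside and 54 mm inside, x and y square to its sides: the cube's.
- tray_weight: White plastic tray fixed to the table top, 8 mm high over all: 3 mm floor, upright wall 4 mm thick round it, so the recess is 5 mm deep. Origin: centre of its underside, on the table; z up. Large round tray, 80 mm outside and 72 mm inside diameter: the weight's.
- tray_riser: White plastic tray fixed to the table top, 8 mm high over all: 3 mm floor, upright wall 4 mm thick round it, so the recess is 5 mm deep. Origin: centre of its underside, on the table; z up. Oblong tray, 124 x 82 mm outside, 116 (its x) x 74 mm (its y) inside: the riser block's.
- objective: Microscope objective, a loose stubby steel cylinder with a tapered nose, 30 mm diameter, 46 mm high, standing upright on the table. To be left alone. Origin: centre of its underside.
- dropper: Amber glass dropper bottle with a black cap, 28 mm diameter, 62 mm high, standing loose on the table. To be left alone. Origin: centre of its underside.
Mind the look-alikes: they are no part of the job. What is shaped like the tray_collar but purple or turquoise is not meant.

How it is judged:
By the outcome, as a careful person would: the job done as asked, in the order asked, and still so for the second after the job is handed in, with the robot touching nothing.
It also fails if it takes over 128 s, if anything falls off the work surface, if the arm or the gripper's body presses on something with over 40 N, if the wrist force passes 120 N, or if a joint passes its speed limit or range.

## Working session

There is one attempt and no reset: what is moved stays moved. The work goes in short steps, Python scripts to look and compute and a shell command to move; the robot and the scene stay as the last step left them, time stands still between calls to the robot, and variables do not carry over. Pictures are saved under pics/ and viewed, and the job is handed in when it is done.

```bash
mkdir -p pics; ls; cat > h.py <<'E'
import numpy as np, cv2
from station import state, read_camera
def snap(n,tag):
    c=read_camera(n); cv2.imwrite(f'pics/{tag}.png',c['frame']); return c
def P(c):
    f=c['frame'].shape[0]/2/np.tan(np.radians(c['vfov'])/2); return f
def ray(c,u,v):
    d=np.array([(u-c['cx'])/P(c),(v-c['cy'])/P(c),1.]); return np.array(c['xyz']),np.array(c['attitude'])@d
def onz(c,u,v,z):
    o,d=ray(c,u,v); return o+d*(z-o[2])/d[2]
def proj(c,p):
    q=np.array(c['attitude']).T@(np.array(p)-c['xyz']); return q[:2]/q[2]*P(c)+[c['cx'],c['cy']]
def tri(a,pa,b,pb):
    o1,d1=ray(a,*pa);o2,d2=ray(b,*pb);d1/=np.linalg.norm(d1);d2/=np.linalg.norm(d2)
    t=np.linalg.lstsq(np.c_[d1,-d2],o2-o1,rcond=None)[0]; x,y=o1+t[0]*d1,o2+t[1]*d2
    return (x+y)/2,np.linalg.norm(x-y)
E
python3 - <<'E'
from h import *
import pickle
s=state();print(s)
for n in('scene','top'):
    c=snap(n,n+'0');pickle.dump(c,open(n+'0.pkl','wb'));print({k:v for k,v in c.items() if k!='frame'})
E
```

```text
pics
{'clock': 0.0, 'joint_pos': array([-1.16863418,  0.33286214, -0.06470821,  1.46094261,  0.02163654,
        1.34985613, -0.08851477]), 'qvel': array([ 0.00071616,  0.0023868 , -0.0003799 , -0.00054908, -0.00121194,
       -0.00167607,  0.00102695]), 'joint_torque': array([ 6.93946386e-04, -6.23271275e+01,  2.49573524e-02, -3.89897382e+01,
       -6.14056620e-02,  3.97303922e-02,  7.55726796e-05]), 'tool_pos': array([0.25742369, 0.56911857, 0.22365941]), 'eef_rot': array([[-9.11145882e-01,  4.12083674e-01, -4.77163417e-04],
       [ 4.12083939e-01,  9.11144980e-01, -1.28587992e-03],
       [-9.51250689e-05, -1.36825557e-03, -9.99999059e-01]]), 'force': array([ 0.00915178, -0.30979456,  0.08280648]), 'moment': array([ 0.04681041,  0.03170019, -0.03145256]), 'width': 0.08708843314888452}
{'vfov': 51.00637227976142, 'cx': 253.54438534930327, 'cy': 189.70711419704318, 'xyz': array([ 0.90407843, -0.28547263,  0.81220648]), 'attitude': array([[ 5.76146629e-01,  6.74967527e-01, -4.60948911e-01],
       [ 8.17346036e-01, -4.76281064e-01,  3.24194087e-01],
       [-7.20756603e-04, -5.63538096e-01, -8.26089762e-01]])}
{'vfov': 54.40273712057752, 'cx': 260.3134697432566, 'cy': 195.10419532442924, 'xyz': array([0.28775378, 0.01521347, 1.05579943]), 'attitude': array([[ 0.02675864, -0.97206827,  0.23316785],
       [-0.9996282 , -0.02724241,  0.00114602],
       [ 0.00523805, -0.23311183, -0.97243583]])}
```

View pics/scene0.png

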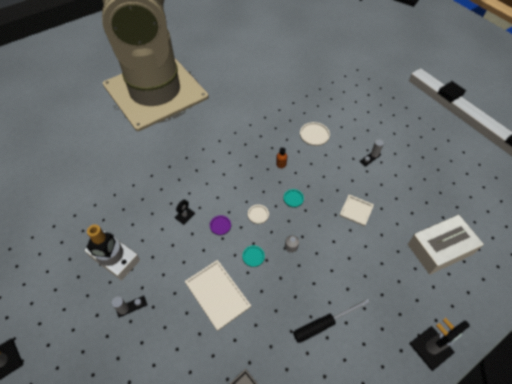

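View pics/top0.png

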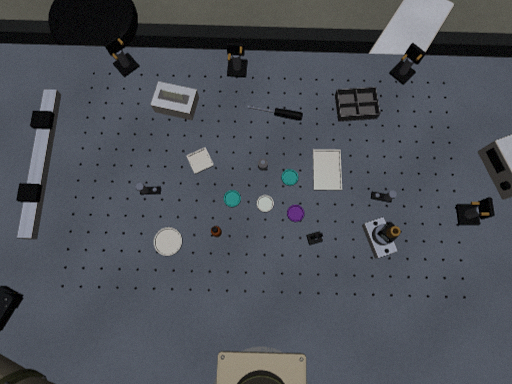

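The pile is at scene (108,250) and top (384,237). The white trays in top are small round (265,203), large round (168,242), square (200,160) and oblong (327,170). The purple disc (296,213) and the turquoise discs (290,177) and (232,199) could be taken for tray_collar. The objective is at top (263,165) and the dropper at (216,231). The white instrument box at (174,98) is no tray.

Next, close crops to check these choices.

```bash
python3 - <<'E'
import pickle,cv2,numpy as np
s=pickle.load(open('scene0.pkl','rb'))['frame'];t=pickle.load(open('top0.pkl','rb'))['frame']
a=cv2.resize(s[215:285,75:155],(400,350),interpolation=cv2.INTER_CUBIC)
b=cv2.resize(t[205:275,345:425],(400,350),interpolation=cv2.INTER_CUBIC)
c=cv2.resize(t[140:215,220:306],None,fx=3,fy=3,interpolation=cv2.INTER_CUBIC)
im=np.zeros((600,800,3),np.uint8);im[:350,:400]=a;im[:350,400:]=b;im[360:360+c.shape[0],:c.shape[1]]=c
cv2.imwrite('pics/crop0.png',im)
E
```

```text
(no output)
```

View pics/crop0.png

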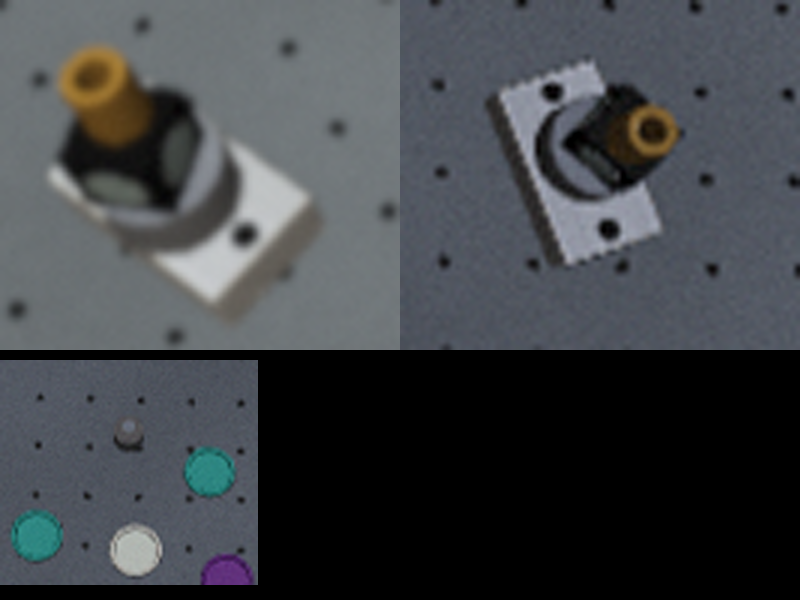

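```bash
cat > m.py <<'E'
from h import *
def mask(fr,kind):
    hsv=cv2.cvtColor(fr,cv2.COLOR_BGR2HSV)
    if kind=='white': m=cv2.inRange(hsv,(0,0,165),(179,60,255))
    if kind=='brass': m=cv2.inRange(hsv,(8,110,60),(28,255,255))
    return m
def blobs(m,amin,amax):
    cs,_=cv2.findContours(m,cv2.RETR_EXTERNAL,cv2.CHAIN_APPROX_NONE)
    return [c for c in cs if amin<cv2.contourArea(c)<amax]
E
python3 - <<'E'
from m import *;import pickle
for n in('scene','top'):
    c=pickle.load(open(n+'0.pkl','rb'));fr=c['frame']
    m=mask(fr,'white');print(n)
    for b in blobs(m,60,4000):
        (x,y),(w,h),a=cv2.minAreaRect(b);M=cv2.moments(b);u,v=M['m10']/M['m00'],M['m01']/M['m00']
        # metric outline at z=.008
        p=np.array([onz(c,*q[0],.008)[:2] for q in b],np.float32)
        r=cv2.minAreaRect(p)
        print((round(u),round(v)),cv2.contourArea(b),onz(c,u,v,.008).round(4)[:2],'rect',np.round(r[0],4),np.round(r[1],4),round(r[2],1))
    b=[x for x in blobs(mask(fr,'brass'),15,2000)]
    for x in b: print('brass',cv2.boundingRect(x),cv2.contourArea(x))
E
```

```text
scene
(217, 294) 2286.0 [ 0.6248 -0.1803] rect [ 0.6219 -0.1793] [0.1247 0.0827] 0.9
(123, 261) 211.5 [ 0.4438 -0.3077] rect [ 0.4373 -0.3109] [0.0406 0.0591] 21.1
(448, 240) 1813.5 [0.8155 0.3075] rect [0.8146 0.3091] [0.1258 0.0838] 78.5
(258, 213) 275.0 [ 5.156e-01 -1.000e-04] rect [5.158e-01 2.000e-04] [0.0467 0.046 ] 54.8
(357, 209) 560.0 [0.6398 0.1952] rect [0.6391 0.1958] [0.0627 0.0629] 27.3
(314, 133) 450.0 [0.3994 0.2682] rect [0.3991 0.2681] [0.0776 0.0723] 6.3
(483, 118) 535.5 [0.6231 0.6837] rect [0.62   0.6841] [0.1678 0.0377] 0.0
(428, 79) 227.5 [0.4282 0.6836] rect [0.4281 0.6842] [0.038  0.0929] 89.4
brass (437, 324, 12, 12) 43.5
brass (444, 319, 10, 11) 36.5
brass (87, 225, 17, 19) 204.0
brass (277, 153, 10, 15) 100.0
brass (473, 0, 39, 23) 349.5
top
(168, 241) 448.0 [0.3985 0.2708] rect [0.3993 0.2704] [0.0671 0.0691] 48.6
(265, 204) 133.5 [0.5138 0.0032] rect [0.5137 0.0039] [0.0389 0.041 ] 19.7
(326, 170) 879.5 [ 0.6196 -0.1748] rect [ 0.6208 -0.1756] [0.0733 0.113 ] 89.6
(200, 161) 304.5 [0.6384 0.1974] rect [0.6404 0.1984] [0.0562 0.0603] 28.4
(506, 148) 226.5 [ 0.7051 -0.7133] rect [ 0.6967 -0.7058] [0.0416 0.1053] 82.6
(173, 97) 838.5 [0.842  0.2926] rect [0.8424 0.2927] [0.12   0.0779] 78.5
(412, 25) 2520.0 [ 1.1186 -0.4616] rect [ 1.1122 -0.46  ] [0.146  0.3068] 59.4
brass (390, 226, 11, 10) 66.0
brass (211, 226, 9, 10) 17.5
brass (481, 212, 9, 4) 21.0
```

```bash
python3 - <<'E'
from m import *;import pickle
S=pickle.load(open('scene0.pkl','rb'));T=pickle.load(open('top0.pkl','rb'))
def cen(c,p,lo,hi):
    for b in blobs(mask(c['frame'],'white'),lo,hi):
        M=cv2.moments(b);q=M['m10']/M['m00'],M['m01']/M['m00']
        if np.hypot(q[0]-p[0],q[1]-p[1])<4:return q
for n,a,b in[('collar',(258,213),(265,204)),('cube',(357,209),(200,161)),('weight',(314,133),(168,241)),('riser',(217,294),(326,170))]:
    print(n,[x.round(4) for x in tri(S,cen(S,a,60,4000),T,cen(T,b,60,4000))])
print('collar top',tri(S,(93.4,229.6),T,(395.2,230.8)))
print('cubetop', )
# riser holes / corners from crops
f=lambda u,v:(75+(u+.5)/5-.5,215+(v+.5)/5-.5); g=lambda u,v:(345+(u-400+.5)/5-.5,205+(v+.5)/5-.5)
h2=tri(S,f(245,235),T,g(552,91)); h1=tri(S,f(245,235),T,g(608,229));print('hole?',h1,h2)
for n,a,z in[('hole A',g(552,91),.032),('hole B',g(608,229),.032),('collar',g(653,131),.136)]:print(n,onz(T,*a,z))
print('objective',onz(T,263,165,.046),'dropper',onz(T,216,231,.062), onz(S,281,150,.062))
E
```

```text
collar [array([0.5141, 0.0022, 0.0041]), np.float64(0.002)]
cube [array([0.6391, 0.1975, 0.0051]), np.float64(0.0011)]
weight [array([0.3983, 0.2706, 0.0057]), np.float64(0.0017)]
riser [array([ 0.6221, -0.1778, -0.0015]), np.float64(0.0028)]
collar top (array([ 0.42641974, -0.32157719,  0.13582428]), np.float64(0.001955383006981135))
cubetop
hole? (array([ 0.40490522, -0.33093232, -0.04134778]), np.float64(0.0513037704460815)) (array([ 0.46242342, -0.30479984,  0.03347521]), np.float64(0.003258960647829352))
hole A [ 0.46318457 -0.30366373  0.032     ]
hole B [ 0.38787448 -0.33082505  0.032     ]
collar [ 0.42667103 -0.32053048  0.136     ]
objective [0.61781339 0.01113929 0.046     ] dropper [0.42411537 0.13212446 0.062     ] [0.42872754 0.13019841 0.062     ]
```

```bash
cat > go.py <<'E'
import sys
from h import *
# go.py x y z(TCP) [psi_deg of tool y]; prints tool-frame shifts (before turning) and the turn
def rel(p,psi=None,P0=None,R0=None):
    s=state();R=np.array(s['eef_rot']) if R0 is None else R0;p0=s['tool_pos'] if P0 is None else P0
    d=R.T@(np.array(p)-p0)*1000
    ps=np.degrees(np.arctan2(R[1,1],R[0,1]));t=0
    if psi is not None:
        e=(psi-ps+90)%180-90; t=-np.radians(e)
    return d.round(1),round(t,3),round(ps,1)
if __name__=='__main__':
    s=state();print('t',round(s['clock'],2),'tcp',s['tool_pos'].round(4),'F',s['force'].round(1),'w',round(s['width'],4),'j',s['joint_pos'].round(2))
    if len(sys.argv)>3:
        a=[float(x) for x in sys.argv[1:]]
        print('shift mm, turn, psi now:',*rel(a[:3],a[3] if len(a)>3 else None))
E
python3 go.py 0.52 0.12 0.224; python3 go.py 0.4265 -0.321 0.224 -37
```

```text
t 0.1 tcp [0.2574 0.5692 0.2238] F [-0.4  0.1  0. ] w 0.087 j [-1.17  0.33 -0.06  1.46  0.02  1.35 -0.09]
shift mm, turn, psi now: [-4.243e+02 -3.010e+02  1.000e-01] 0 65.7
t 0.1 tcp [0.2574 0.5692 0.2238] F [-0.4  0.1  0. ] w 0.087 j [-1.17  0.33 -0.06  1.46  0.02  1.35 -0.09]
shift mm, turn, psi now: [-5.209e+02 -7.414e+02  7.000e-01] -1.35 65.7
```

```bash
python3 -m handwheel '-35 -25 0 0;-35 -25 0 0;-35 -25 0 0;-35 -25 0 0;-35 -25 0 0;-35 -25 0 0;-35 -25 0 0;-35 -25 0 0' 0.7; python3 go.py 0.52 0.12 0.224;python3 go.py 0.4265 -0.321 0.224
```

```text
clock: 0.9
tool_pos: [0.4307, 0.2701, 0.2243]
eef_rot: [[-0.911, 0.412, -0.0], [0.412, 0.911, 0.0], [0.0, -0.0, -1.0]]
force: [-0.0, 0.1, 0.0]
width: 0.0607
t 0.9 tcp [0.4307 0.2701 0.2243] F [-0.   0.1  0. ] w 0.0607 j [-0.79  0.07  0.15  1.77 -0.01  1.3   0.51]
shift mm, turn, psi now: [-143.2 -100.     0.3] 0 65.7
t 0.9 tcp [0.4307 0.2701 0.2243] F [-0.   0.1  0. ] w 0.0607 j [-0.79  0.07  0.15  1.77 -0.01  1.3   0.51]
shift mm, turn, psi now: [-2.397e+02 -5.403e+02  3.000e-01] 0 65.7
```

```bash
python3 -m handwheel '-36 -25 0 0;-36 -25 0 0;-36 -25 0 0;-36 -25 0 0;-10 -45 0 0;-10 -45 0 0;-10 -45 0 0;-10 -45 0 0'; python3 go.py 0.4265 -0.321 0.224
```

```text
clock: 1.7
tool_pos: [0.4816, -0.0608, 0.2242]
eef_rot: [[-0.911, 0.412, -0.0], [0.412, 0.911, 0.0], [0.0, 0.0, -1.0]]
force: [1.4, -0.3, 0.7]
width: 0.0609
t 1.7 tcp [ 0.4816 -0.0608  0.2242] F [ 1.4 -0.3  0.7] w 0.0609 j [-0.42  0.01  0.45  1.84 -0.    1.3   1.18]
shift mm, turn, psi now: [-5.700e+01 -2.598e+02  1.000e-01] 0 65.7
```

```bash
python3 -m handwheel '-11 -45 0 -0.1;-11 -45 0 -0.1;-11 -45 0 -0.1;-11 -45 0 -0.1;0 0 0 0;0 0 0 0'; python3 go.py 0.4265 -0.321 0.224
```

```text
clock: 2.3
tool_pos: [0.4756, -0.244, 0.2239]
eef_rot: [[-1.0, 0.028, -0.001], [0.028, 1.0, -0.0], [0.001, -0.0, -1.0]]
force: [0.7, 1.0, -1.1]
width: 0.061
t 2.3 tcp [ 0.4756 -0.244   0.2239] F [ 0.7  1.  -1.1] w 0.061 j [-0.19  0.14  0.64  1.73 -0.09  1.3   2.01]
shift mm, turn, psi now: [ 46.9 -78.3  -0. ] 0 88.4
```

```bash
python3 -m handwheel '0 0 0 0.15;0 0 0 0.15;0 0 0 0.15;0 0 0 0.15;0 0 0 0.15;0 0 0 0.15;0 0 0 0'; python3 go.py 0.4265 -0.321 0.200; python3 - <<'E'
from h import *
a=snap('top','top1')['frame'];b=snap('scene','scene1')['frame']
cv2.imwrite('pics/c1.png',np.hstack([cv2.resize(a[185:285,335:435],(400,400)),cv2.resize(b[190:290,60:160],(400,400))]))
E
```

```text
clock: 3.0
tool_pos: [0.4763, -0.2415, 0.2242]
eef_rot: [[-0.601, 0.799, -0.0], [0.799, 0.601, 0.001], [0.001, 0.0, -1.0]]
force: [-0.3, -0.5, 0.3]
width: 0.0607
t 3.0 tcp [ 0.4763 -0.2415  0.2242] F [-0.3 -0.5  0.3] w 0.0607 j [-0.27  0.14  0.72  1.73 -0.1   1.3   1.12]
shift mm, turn, psi now: [-33.6 -87.6  24.2] 0 36.9
```

View pics/c1.png

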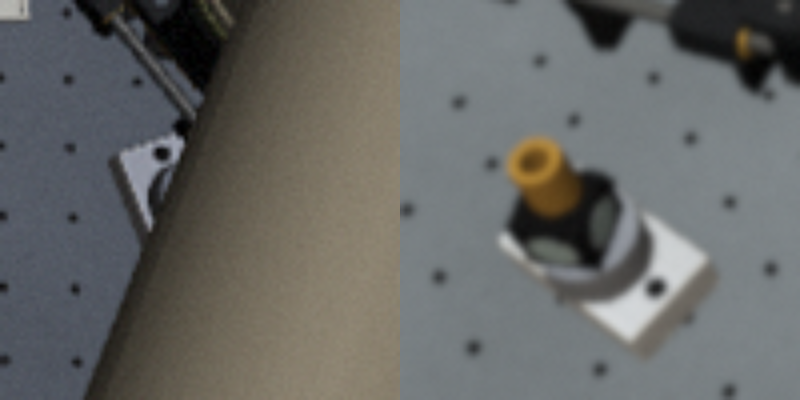

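The top view is blocked by the arm. The scene view shows the pile undisturbed, with the collar top at about scene (94,229). Moving above it.

```bash
python3 -m handwheel '-11 -29 0 0;-11 -29 0 0;-11.6 -29.6 0 0;0 0 20 0;0 0 0 0;0 0 0 0'; python3 go.py 0.4265 -0.321 0.135; python3 - <<'E'
from h import *
b=snap('scene','scene2')['frame']
cv2.imwrite('pics/c2.png',cv2.resize(b[170:290,40:160],(600,600),interpolation=cv2.INTER_CUBIC))
E
```

```text
clock: 3.7
tool_pos: [0.4267, -0.3218, 0.2044]
eef_rot: [[-0.605, 0.797, -0.001], [0.797, 0.605, 0.001], [0.001, -0.0, -1.0]]
force: [0.5, -0.3, 0.2]
width: 0.0608
t 3.7 tcp [ 0.4267 -0.3218  0.2044] F [ 0.5 -0.3  0.2] w 0.0608 j [-0.14  0.17  0.78  1.76 -0.12  1.26  1.32]
shift mm, turn, psi now: [ 0.7  0.3 69.4] 0 37.2
```

View pics/c2.png

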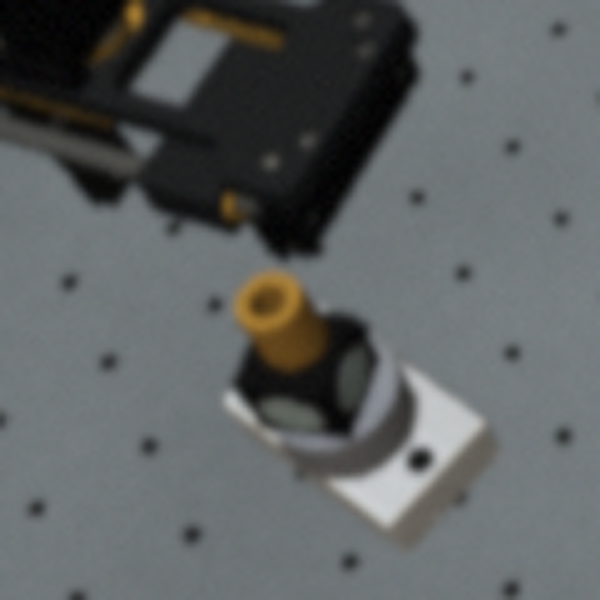

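```bash
python3 - <<'E'
from h import *
s=state();c=read_camera('scene');R=s['eef_rot'];p=s['tool_pos']
for y in(-.0375,.0375):
    q=proj(c,p+R@[0,y,.025]);print(q,(q-[40,170])*5)
E
python3 -m handwheel '0.7 0.3 15 0;0 0 15 0;0 0 15 0;0 0 0 0;0 0 0 0';python3 - <<'E'
from h import *
b=snap('scene','scene3')['frame']
cv2.imwrite('pics/c3.png',cv2.resize(b[170:290,40:160],(600,600),interpolation=cv2.INTER_CUBIC))
E
```

```text
[ 67.91228758 212.83151706] [139.56143791 214.15758529]
[104.34870246 223.65043079] [321.74351232 268.25215395]
clock: 4.3
tool_pos: [0.4266, -0.3218, 0.1601]
eef_rot: [[-0.603, 0.798, 0.0], [0.798, 0.603, -0.0], [-0.0, 0.0, -1.0]]
force: [-1.1, -0.6, -0.5]
width: 0.0612
```

View pics/c3.png

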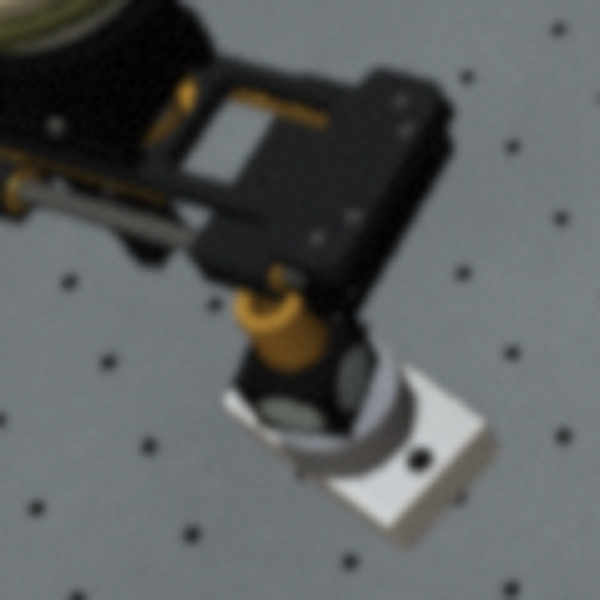

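The fingertips straddle the collar at crop (285,310). Going down 25 mm and closing.

```bash
python3 -m handwheel '0 0 9 0;0 0 8 0;0 0 8 0;0 0 0 0;0 0 0 0' 0.6; python3 -m handwheel '0 0 0 0;0 0 0 0;0 0 0 0;0 0 0 0;0 0 0 0;0 0 0 0' 0; python3 go.py
```

```text
clock: 4.85
tool_pos: [0.426, -0.322, 0.1342]
eef_rot: [[-0.602, 0.799, -0.001], [0.799, 0.602, 0.0], [0.0, -0.0, -1.0]]
force: [-0.4, -0.2, -0.1]
width: 0.0523
clock: 5.45
tool_pos: [0.4263, -0.3219, 0.1345]
eef_rot: [[-0.602, 0.798, 0.0], [0.798, 0.602, 0.0], [-0.0, 0.0, -1.0]]
force: [-0.4, 0.6, 1.6]
width: 0.0235
t 5.45 tcp [ 0.4263 -0.3219  0.1345] F [-0.4  0.6  1.6] w 0.0235 j [-0.11  0.25  0.77  1.85 -0.19  1.12  1.37]
```

```bash
python3 - <<'E'
from h import *
c=snap('scene','scene4');b=c['frame'];s=state();print(s['width'],s['moment'])
cv2.imwrite('pics/c4.png',cv2.resize(b[180:280,60:160],(600,600),interpolation=cv2.INTER_CUBIC))
R=s['eef_rot'];p=s['tool_pos']
for y in(-.0117,.0117):
  for x in(-.0095,.0095):
    q=proj(c,p+R@[x,y,.025]);print((q-[60,180])*6)
E
```

```text
0.02305736724037455 [ 0.00997977 -0.07759416 -0.06053212]
[182.25796997 351.39574389]
[212.41240256 302.30184009]
[246.0086551 371.1275903]
[275.49677097 321.52875308]
```

View pics/c4.png

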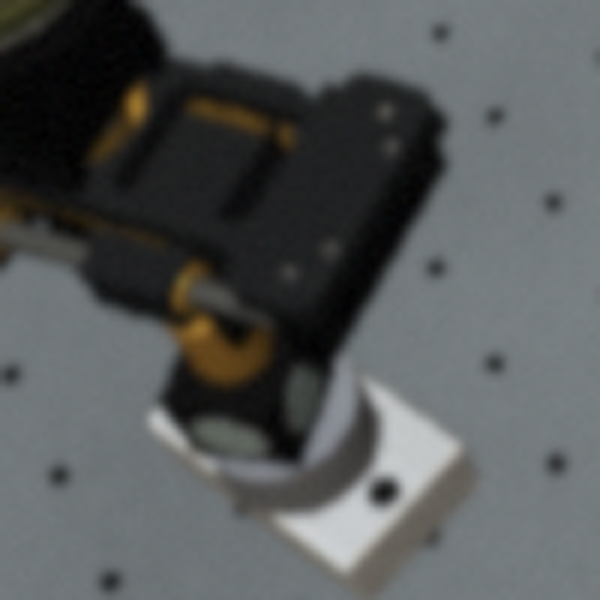

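```bash
python3 -m handwheel '0 0 0 0;0 0 0 0;0 0 0 0' ; python3 go.py
```

```text
clock: 5.8
tool_pos: [0.4263, -0.3219, 0.1345]
eef_rot: [[-0.602, 0.798, 0.0], [0.798, 0.602, 0.0], [-0.0, 0.0, -1.0]]
force: [1.7, 0.4, 1.4]
width: 0.0239
t 5.8 tcp [ 0.4263 -0.3219  0.1345] F [1.7 0.4 1.4] w 0.0239 j [-0.11  0.25  0.77  1.85 -0.19  1.12  1.37]
```

```bash
python3 -m handwheel '0 0 -5 0;0 0 -10 0;0 0 -15 0;0 0 -20 0;0 0 -20 0;0 0 0 0' ; python3 go.py;python3 - <<'E'
from h import *
c=snap('scene','scene5');b=c['frame']
cv2.imwrite('pics/c5.png',cv2.resize(b[160:280,40:160],(600,600),interpolation=cv2.INTER_CUBIC))
E
```

```text
clock: 6.4
tool_pos: [0.4271, -0.323, 0.2074]
eef_rot: [[-0.602, 0.799, 0.004], [0.799, 0.602, -0.002], [-0.004, 0.002, -1.0]]
force: [0.4, 0.5, -0.5]
width: 0.0236
t 6.4 tcp [ 0.4271 -0.323   0.2074] F [ 0.4  0.5 -0.5] w 0.0236 j [-0.14  0.16  0.79  1.76 -0.12  1.26  1.32]
```

View pics/c5.png

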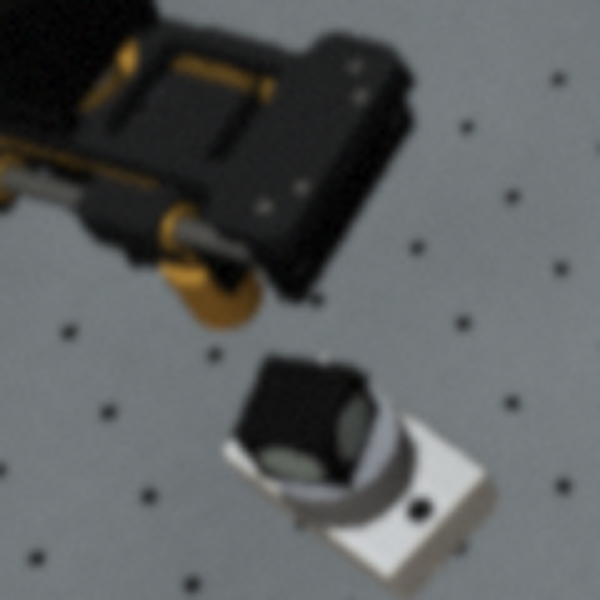

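```bash
cat > chk.py <<'E'
from m import *
import sys
# brass silhouette vs predicted collar bottom disc centre
c=read_camera('scene');s=state();p=s['tool_pos'];R=s['eef_rot']
for x in(-.008,0,.008):
    ctr=p+R@[x,0,.0325]
    pts=np.array([proj(c,ctr+[.013*np.cos(a),.013*np.sin(a),0]) for a in np.linspace(0,6.28,40)])
    print(x,'pred bottom ring lo',pts.min(0),pts.max(0))
for b in blobs(mask(c['frame'],'brass'),15,2000):
    if cv2.boundingRect(b)[0]<200: print(cv2.boundingRect(b))
E
python3 chk.py
```

```text
-0.008 pred bottom ring lo [ 77.52201155 217.49421105] [ 92.1814231  229.95950165]
0 pred bottom ring lo [ 79.8887437  213.93265345] [ 94.45318015 226.25316419]
0.008 pred bottom ring lo [ 82.22799653 210.41194432] [ 96.6986684 222.5901834]
(73, 212, 19, 14)
(72, 201, 8, 9)
(38, 191, 6, 9)
(76, 172, 14, 6)
(59, 169, 10, 12)
```

```bash
python3 go.py 0.515 0.002 0.207
```

```text
t 6.5 tcp [ 0.4262 -0.322   0.2047] F [-0.1  0.7 -1.4] w 0.0234 j [-0.14  0.16  0.79  1.77 -0.12  1.26  1.32]
shift mm, turn, psi now: [205.2 265.9  -2.2] 0 37.0
```

```bash
python3 -m handwheel '15 20 0 0;28 36 0 0;30 39 0 0;30 39 0 0;30 39 0 0;30 39 0 0;27 34 0 0;15 20 0 0' ; python3 -m handwheel '0 0 20 0;0 0 30 0;0 0 30 0;0 0 20 0;0 0 10 0;0 0 0 0;0 0 0 0';python3 go.py 0.515 0.002 0.0355
```

```text
clock: 7.3
tool_pos: [0.5149, 0.006, 0.2033]
eef_rot: [[-0.605, 0.796, -0.002], [0.796, 0.605, 0.001], [0.002, -0.001, -1.0]]
force: [-0.1, -0.7, -0.9]
width: 0.0236
clock: 8.0
tool_pos: [0.5155, 0.0018, 0.095]
eef_rot: [[-0.602, 0.799, 0.0], [0.799, 0.602, 0.0], [-0.0, 0.0, -1.0]]
force: [0.3, -0.1, -0.6]
width: 0.0234
t 8.0 tcp [0.5155 0.0018 0.095 ] F [ 0.3 -0.1 -0.6] w 0.0234 j [-0.53  0.22  0.49  1.92 -0.12  1.03  0.66]
shift mm, turn, psi now: [ 0.5 -0.3 59.5] 0 37.0
```

```bash
python3 -m handwheel '0 0 15 0;0 0 15 0;0 0 10 0;0 0 0 0;0 0 0 0';python3 - <<'E'
from h import *
c=snap('scene','scene6');t=snap('top','top6')
cv2.imwrite('pics/c6.png',np.hstack([cv2.resize(c['frame'][160:260,210:310],(400,400),interpolation=cv2.INTER_CUBIC),cv2.resize(t['frame'][150:250,215:315],(400,400),interpolation=cv2.INTER_CUBIC)]))
E
```

```text
clock: 8.5
tool_pos: [0.5156, 0.0019, 0.0552]
eef_rot: [[-0.602, 0.799, 0.001], [0.799, 0.602, 0.0], [-0.0, 0.001, -1.0]]
force: [-0.7, 0.0, -1.2]
width: 0.0235
```

View pics/c6.png

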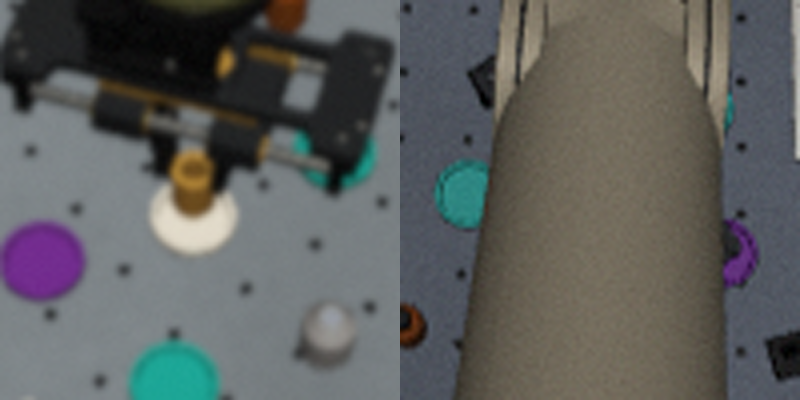

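```bash
python3 -m handwheel '0 0 8 0;0 0 5 0;0 0 3 0;0 0 2 0;0 0 0 0;0 0 0 0';python3 go.py 0.515 0.002 0.0355
```

```text
clock: 9.2
tool_pos: [0.5152, 0.0019, 0.0365]
eef_rot: [[-0.602, 0.799, 0.0], [0.799, 0.602, 0.0], [0.0, 0.0, -1.0]]
force: [0.9, 0.2, -0.2]
width: 0.0233
t 9.2 tcp [0.5152 0.0019 0.0365] F [ 0.9  0.2 -0.2] w 0.0233 j [-0.51  0.31  0.48  1.97 -0.18  0.91  0.7 ]
shift mm, turn, psi now: [ 0.2 -0.1  1. ] 0 37.0
```

```bash
python3 -m handwheel '0 0 1 0;0 0 0 0;0 0 0 0';python3 -m handwheel '0 0 0.5 0;0 0 0 0;0 0 0 0'
```

```text
clock: 9.5
tool_pos: [0.5153, 0.0019, 0.0355]
eef_rot: [[-0.602, 0.798, 0.0], [0.798, 0.602, 0.0], [-0.0, 0.0, -1.0]]
force: [0.6, 0.4, -0.4]
width: 0.0237
clock: 9.8
tool_pos: [0.5154, 0.0019, 0.0354]
eef_rot: [[-0.602, 0.799, 0.001], [0.799, 0.602, 0.0], [-0.0, 0.001, -1.0]]
force: [-1.7, -0.4, 4.3]
width: 0.0237
```

Contact at the predicted height (force +4 N). Opening partway, then rising.

```bash
python3 -m handwheel '0 0 0 0;0 0 0 0;0 0 0 0;0 0 0 0;0 0 0 0' 0.55; python3 -m handwheel '0 0 -10 0;0 0 -20 0;0 0 -30 0;0 0 -40 0;0 0 -40 0;0 0 -30 0;0 0 0 0';python3 go.py 0.4265 -0.321 0.207; python3 - <<'E'
from h import *
c=snap('scene','scene7')
cv2.imwrite('pics/c7.png',np.hstack([cv2.resize(c['frame'][160:260,210:310],(400,400),interpolation=cv2.INTER_CUBIC),cv2.resize(c['frame'][215:285,75:155],(400,400),interpolation=cv2.INTER_CUBIC)]))
E
```

```text
clock: 10.3
tool_pos: [0.5151, 0.0019, 0.0348]
eef_rot: [[-0.602, 0.799, -0.0], [0.799, 0.602, 0.0], [0.0, -0.0, -1.0]]
force: [0.2, 0.5, -0.2]
width: 0.047
clock: 11.0
tool_pos: [0.5173, 0.0018, 0.2099]
eef_rot: [[-0.602, 0.799, 0.007], [0.799, 0.602, 0.002], [-0.003, 0.007, -1.0]]
force: [0.5, 0.2, -0.4]
width: 0.048
t 11.0 tcp [0.5173 0.0018 0.2099] F [ 0.5  0.2 -0.4] w 0.048 j [-0.57  0.09  0.51  1.79 -0.05  1.26  0.6 ]
shift mm, turn, psi now: [-203.2 -266.8    1.6] 0 37.0
```

View pics/c7.png

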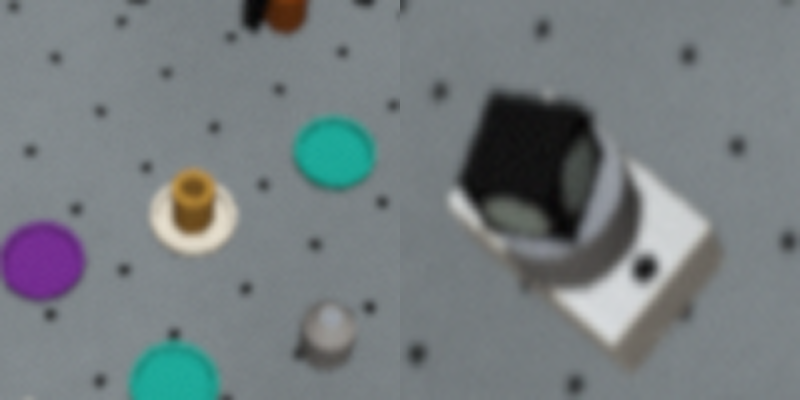

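The collar stands upright in the middle of its tray at crop (193,215). Checking whether the top camera now sees the pile.

```bash
python3 - <<'E'
from h import *
c=snap('scene','scene8');t=snap('top','top8')
import pickle;pickle.dump((c,t),open('p8.pkl','wb'))
cv2.imwrite('pics/c8.png',np.hstack([cv2.resize(c['frame'][220:280,80:140],(400,400),interpolation=cv2.INTER_CUBIC),cv2.resize(t['frame'][205:265,355:415],(400,400),interpolation=cv2.INTER_CUBIC)]))
E
```

```text
(no output)
```

View pics/c8.png

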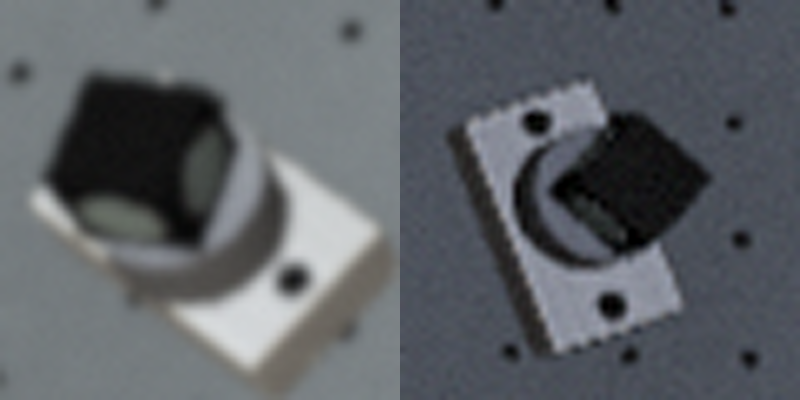

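```bash
python3 - <<'E'
import pickle,cv2,numpy as np
c,t=pickle.load(open('p8.pkl','rb'))
f=lambda im:np.clip(cv2.resize(im,(400,400),interpolation=cv2.INTER_CUBIC).astype(float)*3.5-20,0,255).astype(np.uint8)
cv2.imwrite('pics/c8b.png',np.hstack([f(c['frame'][225:261,82:118]),f(t['frame'][215:251,370:406])]))
E
```

```text
(no output)
```

View pics/c8b.png

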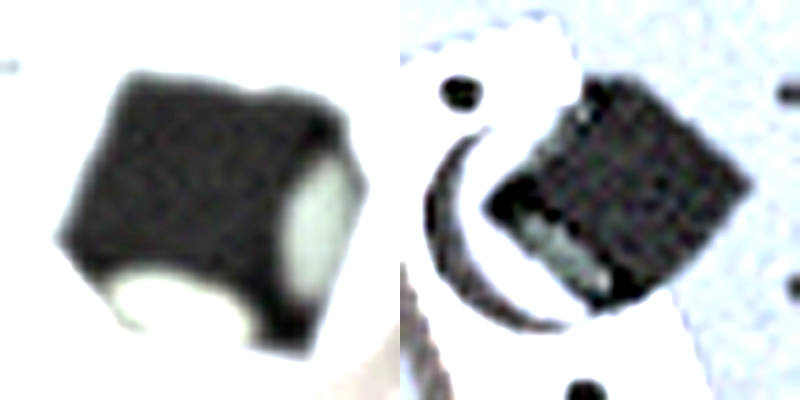

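```bash
python3 - <<'E'
import pickle
from h import *
c,t=pickle.load(open('p8.pkl','rb'));k=400/36
S=[(82+(u+.5)/k-.5,225+(v+.5)/k-.5) for u,v in[(135,75),(60,240),(268,268),(332,100)]]
T=[(370+(u-400+.5)/k-.5,215+(v+.5)/k-.5) for u,v in[(630,75),(750,185),(655,292),(532,185)]]
for cam,Q in((c,S),(t,T)):
    w=np.array([onz(cam,*q,.102)[:2] for q in Q]);r=cv2.minAreaRect(w.astype(np.float32));print(w.round(4).tolist(),w.mean(0).round(4))
    for i in range(4):
        d=w[(i+1)%4]-w[i];print(round(np.degrees(np.arctan2(d[1],d[0]))%90,1),round(np.linalg.norm(d)*1000,1),end=' | ')
    print()
print(tri(c,np.mean(S,0),t,np.mean(T,0)))
E
```

```text
[[0.406, -0.3254], [0.4294, -0.349], [0.4555, -0.3213], [0.4311, -0.2985]] [ 0.4305 -0.3236]
44.7 33.3 | 46.6 38.0 | 46.9 33.4 | 46.9 36.8 | 
[[0.4562, -0.3215], [0.4312, -0.3479], [0.4058, -0.3245], [0.4298, -0.2974]] [ 0.4308 -0.3229]
46.5 36.4 | 47.3 34.5 | 48.5 36.2 | 47.6 35.8 | 
(array([ 0.43062097, -0.32333832,  0.10168444]), np.float64(0.0007404915011327927))
```

```bash
python3 go.py 0.4307 -0.3233 0.207 47; python3 -m handwheel '-15 -20 0 0;-28 -36 0 0;-30 -39 0 0;-30 -39 0 0;-30 -39 0 0;-30 -39 0 0;-27 -34 0 0;-12 -18 0 0' 0.75;python3 -m handwheel '0 0 0 -0.09;0 0 0 -0.084;0 0 0 0;0 0 0 0'; python3 go.py 0.4307 -0.3233 0.097 47
```

```text
t 11.15 tcp [0.5148 0.0019 0.2047] F [-0.2  0.4 -0.6] w 0.048 j [-0.57  0.1   0.51  1.8  -0.05  1.26  0.6 ]
shift mm, turn, psi now: [-209.  -262.9   -2.3] -0.174 37.0
clock: 11.95
tool_pos: [0.4233, -0.3219, 0.204]
eef_rot: [[-0.598, 0.801, -0.002], [0.801, 0.598, -0.001], [0.001, -0.002, -1.0]]
force: [0.0, -0.3, -0.7]
width: 0.065
clock: 12.35
tool_pos: [0.4256, -0.318, 0.2042]
eef_rot: [[-0.729, 0.684, -0.001], [0.684, 0.729, 0.001], [0.001, -0.001, -1.0]]
force: [0.3, 0.2, 0.4]
width: 0.0651
t 12.35 tcp [ 0.4256 -0.318   0.2042] F [0.3 0.2 0.4] w 0.0651 j [-0.15  0.16  0.79  1.77 -0.12  1.26  1.48]
shift mm, turn, psi now: [ -7.5  -0.3 107.1] -0.003 46.8
```

```bash
python3 -m handwheel '-7.5 -0.3 0 0;0 0 20 0;0 0 25 0;0 0 25 0;0 0 10 0;0 0 0 0;0 0 0 0';python3 go.py 0.4307 -0.3233 0.097 47;python3 - <<'E'
from h import *
c=snap('scene','scene9');b=c['frame']
cv2.imwrite('pics/c9.png',cv2.resize(b[170:270,50:150],(500,500),interpolation=cv2.INTER_CUBIC))
E
```

```text
clock: 13.05
tool_pos: [0.4317, -0.3241, 0.1258]
eef_rot: [[-0.731, 0.683, 0.001], [0.683, 0.731, -0.001], [-0.001, 0.0, -1.0]]
force: [1.1, -0.6, 0.1]
width: 0.065
t 13.05 tcp [ 0.4317 -0.3241  0.1258] F [ 1.1 -0.6  0.1] w 0.065 j [-0.1   0.27  0.77  1.84 -0.21  1.11  1.56]
shift mm, turn, psi now: [ 1.3 -0.1 28.8] -0.001 47.0
```

View pics/c9.png

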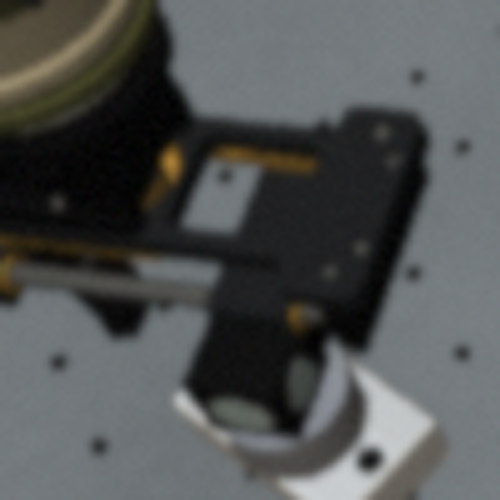

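```bash
python3 -m handwheel '1.2 0 9 0;0 0 10 0;0 0 9.5 0;0 0 0 0;0 0 0 0'; python3 -m handwheel '0 0 0 0;0 0 0 0;0 0 0 0;0 0 0 0;0 0 0 0;0 0 0 0' 0; python3 go.py; python3 -m handwheel '0 0 -5 0;0 0 -10 0;0 0 -15 0;0 0 -20 0;0 0 -30 0;0 0 -30 0;0 0 0 0;0 0 0 0'; python3 - <<'E'
from h import *
c=snap('scene','scene10');b=c['frame']
cv2.imwrite('pics/c10.png',cv2.resize(b[150:280,30:160],(500,500),interpolation=cv2.INTER_CUBIC))
E
```

```text
clock: 13.6
tool_pos: [0.4301, -0.3229, 0.0961]
eef_rot: [[-0.731, 0.682, -0.001], [0.682, 0.731, 0.0], [0.001, -0.0, -1.0]]
force: [-0.0, -0.2, -0.4]
width: 0.0657
clock: 14.2
tool_pos: [0.4304, -0.3229, 0.0965]
eef_rot: [[-0.731, 0.682, 0.0], [0.682, 0.731, -0.0], [-0.0, 0.0, -1.0]]
force: [-0.2, -0.3, 1.5]
width: 0.0371
t 14.2 tcp [ 0.4304 -0.3229  0.0965] F [-0.2 -0.3  1.5] w 0.0371 j [-0.09  0.31  0.75  1.88 -0.24  1.05  1.59]
clock: 15.0
tool_pos: [0.4307, -0.3231, 0.2075]
eef_rot: [[-0.731, 0.682, 0.002], [0.682, 0.731, -0.0], [-0.002, 0.001, -1.0]]
force: [-0.3, 0.4, 0.7]
width: 0.0379
```

View pics/c10.png

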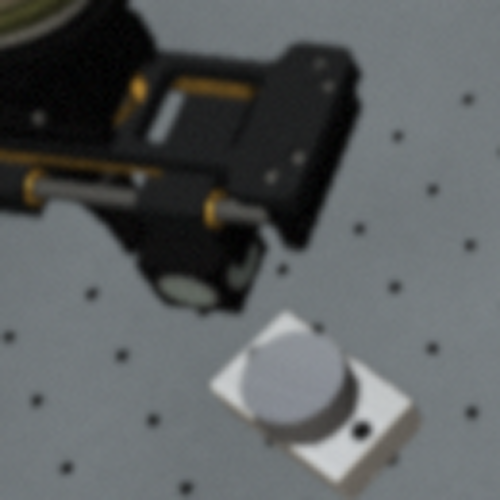

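```bash
python3 go.py 0.639 0.197 0.207 28; python3 -m handwheel '12 30 0 0;15 38 0 0;17 42 0 0;17 42 0 0;17 42 0 0;17 42 0 0;17 42 0 0;17 42 0 0' ; python3 go.py 0.639 0.197 0.207 28
```

```text
t 15.05 tcp [ 0.4303 -0.3227  0.2065] F [-0.1 -0.2 -1.3] w 0.0375 j [-0.15  0.17  0.79  1.75 -0.13  1.27  1.5 ]
shift mm, turn, psi now: [ 2.018e+02  5.224e+02 -2.000e-01] 0.331 47.0
clock: 15.85
tool_pos: [0.5541, 0.0009, 0.2055]
eef_rot: [[-0.731, 0.682, -0.002], [0.682, 0.731, -0.0], [0.001, -0.001, -1.0]]
force: [0.8, -1.1, -0.1]
width: 0.0373
t 15.85 tcp [0.5541 0.0009 0.2055] F [ 0.8 -1.1 -0.1] w 0.0373 j [-0.56  0.2   0.55  1.7  -0.11  1.27  0.83]
shift mm, turn, psi now: [ 71.7 201.3  -1.7] 0.331 47.0
```

```bash
python3 -m handwheel '15 42 0 0;15 42 0 0;15 42 0 0;14 40 0 0;9 24 0 0;4 11.6 0 0;0 0 0 0.12;0 0 0 0.12';python3 -m handwheel '0 0 0 0.091;0 0 20 0;0 0 30 0;0 0 30 0;0 0 20 0;0 0 10 0;0 0 0 0;0 0 0 0'; python3 go.py 0.639 0.197 0.0355 28
```

```text
clock: 16.65
tool_pos: [0.639, 0.1944, 0.2055]
eef_rot: [[-0.543, 0.84, -0.001], [0.84, 0.543, -0.001], [-0.0, -0.002, -1.0]]
force: [-0.1, -0.4, -0.7]
width: 0.0376
clock: 17.45
tool_pos: [0.6398, 0.1952, 0.0974]
eef_rot: [[-0.469, 0.883, 0.001], [0.883, 0.469, 0.0], [-0.0, 0.001, -1.0]]
force: [0.3, 0.2, 1.3]
width: 0.0377
t 17.45 tcp [0.6398 0.1952 0.0974] F [0.3 0.2 1.3] w 0.0377 j [-0.71  0.55  0.49  1.5  -0.27  1.15  0.31]
shift mm, turn, psi now: [ 2.   0.1 61.9] -0.0 28.0
```

```bash
python3 -m handwheel '2 0 15 0;0 0 15 0;0 0 10 0;0 0 0 0;0 0 0 0';python3 - <<'E'
from h import *
c=snap('scene','scene11');t=snap('top','top11')
cv2.imwrite('pics/c11.png',np.hstack([cv2.resize(c['frame'][150:250,310:410],(400,400),interpolation=cv2.INTER_CUBIC),cv2.resize(t['frame'][110:210,150:250],(400,400),interpolation=cv2.INTER_CUBIC)]))
E
```

```text
clock: 17.95
tool_pos: [0.6382, 0.1973, 0.0562]
eef_rot: [[-0.47, 0.883, -0.0], [0.883, 0.47, -0.0], [-0.0, -0.001, -1.0]]
force: [0.5, -0.8, 0.3]
width: 0.0376
```

View pics/c11.png

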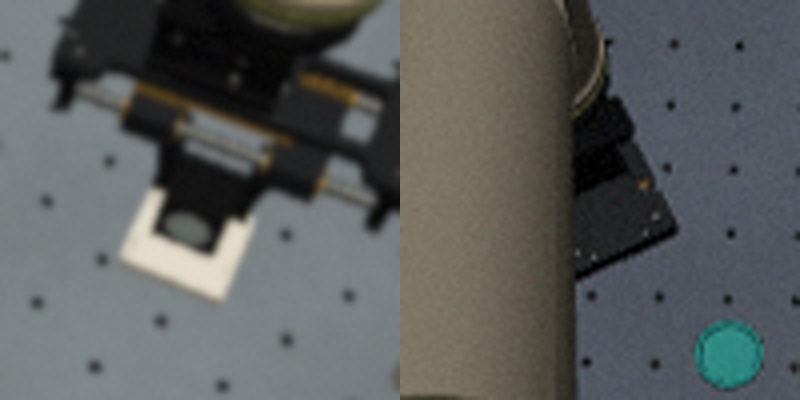

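Scene crop (190,230): the cube is square over its tray, its sides parallel to the tray's. Lowering.

```bash
python3 -m handwheel '0 0 8 0;0 0 6 0;0 0 4 0;0 0 1.5 0;0 0 0 0;0 0 0 0';python3 -m handwheel '0 0 1 0;0 0 0 0;0 0 0 0'; python3 go.py 0.639 0.197 0.0355 28
```

```text
clock: 18.65
tool_pos: [0.6384, 0.1974, 0.0371]
eef_rot: [[-0.47, 0.883, 0.0], [0.883, 0.47, 0.0], [-0.0, 0.0, -1.0]]
force: [-0.1, -1.0, -0.3]
width: 0.038
clock: 18.95
tool_pos: [0.6383, 0.1974, 0.036]
eef_rot: [[-0.47, 0.883, 0.0], [0.883, 0.47, 0.0], [0.0, 0.0, -1.0]]
force: [-0.1, 0.3, -0.9]
width: 0.0376
t 18.95 tcp [0.6383 0.1974 0.036 ] F [-0.1  0.3 -0.9] w 0.0376 j [-0.7   0.62  0.46  1.55 -0.3   1.05  0.33]
shift mm, turn, psi now: [-0.7  0.4  0.5] 0.0 28.0
```

```bash
python3 -m handwheel '0 0 0.5 0;0 0 0 0;0 0 0 0'; python3 -m handwheel '0 0 0.5 0;0 0 0 0;0 0 0 0'
```

```text
clock: 19.25
tool_pos: [0.6384, 0.1975, 0.0356]
eef_rot: [[-0.47, 0.883, 0.0], [0.883, 0.47, 0.0], [0.0, 0.0, -1.0]]
force: [-0.4, -0.3, 2.2]
width: 0.0378
clock: 19.55
tool_pos: [0.6384, 0.1974, 0.0356]
eef_rot: [[-0.47, 0.883, 0.0], [0.883, 0.47, 0.0], [0.0, 0.0, -1.0]]
force: [-2.5, -0.6, 6.6]
width: 0.0376
```

```bash
python3 -m handwheel '0 0 0 0;0 0 0 0;0 0 0 0;0 0 0 0;0 0 0 0' 0.65; python3 -m handwheel '0 0 -10 0;0 0 -20 0;0 0 -30 0;0 0 -40 0;0 0 -40 0;0 0 -30 0;0 0 0 0;0 0 0 0';python3 - <<'E'
from h import *
c=snap('scene','scene12');t=snap('top','top12')
import pickle;pickle.dump((c,t),open('p12.pkl','wb'))
k=dict(interpolation=cv2.INTER_CUBIC)
cv2.imwrite('pics/c12.png',np.vstack([np.hstack([cv2.resize(c['frame'][170:250,310:390],(300,300),**k),cv2.resize(t['frame'][120:200,160:240],(300,300),**k)]),np.hstack([cv2.resize(c['frame'][225:285,85:145],(300,300),**k),cv2.resize(t['frame'][205:265,350:410],(300,300),**k)])]))
E
```

```text
clock: 20.05
tool_pos: [0.6383, 0.1974, 0.0349]
eef_rot: [[-0.47, 0.883, -0.0], [0.883, 0.47, 0.0], [0.0, -0.0, -1.0]]
force: [-0.6, 0.0, 0.0]
width: 0.0558
clock: 20.85
tool_pos: [0.6385, 0.1974, 0.2059]
eef_rot: [[-0.47, 0.883, 0.001], [0.883, 0.47, 0.001], [0.0, 0.002, -1.0]]
force: [-0.6, 0.7, -1.2]
width: 0.0563
```

View pics/c12.png

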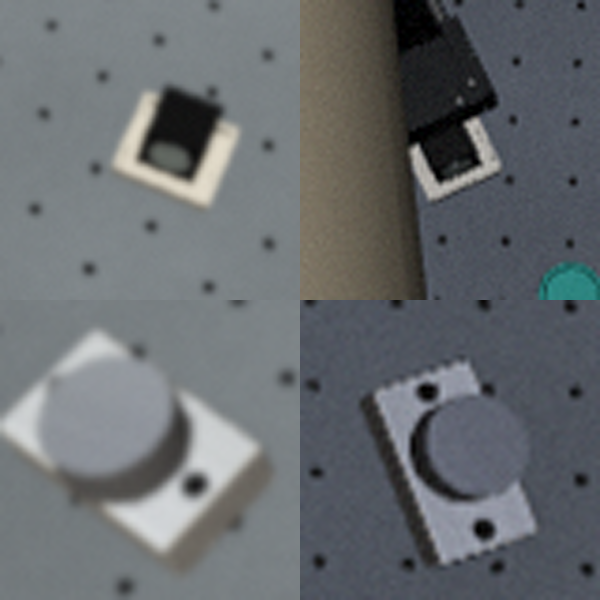

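```bash
python3 - <<'E'
import pickle
from h import *
c,t=pickle.load(open('p12.pkl','rb'))
g=lambda o,v,u:(o[0]+(v+.5)/5-.5,o[1]+(u+.5)/5-.5)
a=g((85,225),107,116);b=g((350,205),177,146)
print(tri(c,a,t,b),onz(c,*a,.064),onz(t,*b,.064))
# overlay predicted rims
for nm,cam,ctr in(('s',c,onz(c,*a,.064)),('t',t,onz(t,*b,.064))):
    o=(85,225) if nm=='s' else(350,205)
    im=cv2.resize(cam['frame'][o[1]:o[1]+60,o[0]:o[0]+60],(480,480),interpolation=cv2.INTER_CUBIC)
    pts=np.array([(proj(cam,ctr+[.028*np.cos(x),.028*np.sin(x),0])-o+.5)*8 for x in np.linspace(0,6.28,60)])
    cv2.polylines(im,[pts.astype(int)],True,(0,0,255),1);globals()['im'+nm]=im
cv2.imwrite('pics/c12b.png',cv2.resize(np.hstack([ims,imt]),(800,400)))
E
```

```text
(array([ 0.42881062, -0.3210773 ,  0.06120611]), np.float64(0.0021151993815858566)) [ 0.4300521  -0.32191239  0.064     ] [ 0.42873088 -0.3190859   0.064     ]
```

View pics/c12b.png

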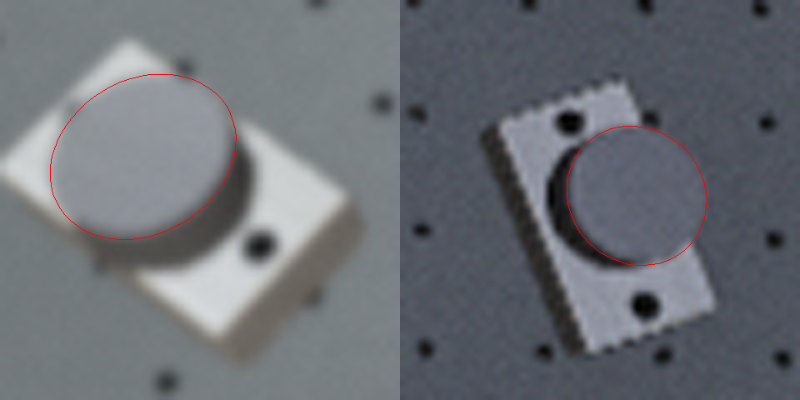

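```bash
python3 go.py 0.4294 -0.3205 0.205
```

```text
t 20.95 tcp [0.6377 0.1973 0.204 ] F [-0.1 -1.  -1.3] w 0.0568 j [-0.73  0.47  0.52  1.39 -0.23  1.35  0.28]
shift mm, turn, psi now: [-359.3 -427.2   -0.5] 0 28.0
```

```bash
python3 -m handwheel '-15 -18 0 0;-29 -34.5 0 0;-29 -34.5 0 0;-29 -34.5 0 0;-29 -34.5 0 0;-29 -34.5 0 0;-29 -34.5 0 0;-29 -34.5 0 0' 1;python3 -m handwheel '-29 -34.5 0 0;-29 -34.5 0 0;-29 -34.5 0 0;-29 -34.5 0 0;-17 -20 0 0;-8.3 -9.7 0 0;0 0 0 0;0 0 0 0';python3 go.py 0.4294 -0.3205 0.0645
```

```text
clock: 21.75
tool_pos: [0.5101, -0.1183, 0.2039]
eef_rot: [[-0.47, 0.883, -0.002], [0.883, 0.47, 0.0], [0.001, -0.001, -1.0]]
force: [0.9, -0.7, -1.0]
width: 0.0872
clock: 22.55
tool_pos: [0.4299, -0.3197, 0.2042]
eef_rot: [[-0.47, 0.883, -0.001], [0.883, 0.47, 0.001], [0.001, -0.001, -1.0]]
force: [-0.1, -0.3, 0.6]
width: 0.087
t 22.55 tcp [ 0.4299 -0.3197  0.2042] F [-0.1 -0.3  0.6] w 0.087 j [-0.2   0.18  0.85  1.76 -0.14  1.26  1.17]
shift mm, turn, psi now: [ -0.7  -0.7 139.7] 0 28.0
```

```bash
python3 -m handwheel '-0.5 -0.5 20 0;0 0 30 0;0 0 30 0;0 0 22 0;0 0 10 0;0 0 0 0;0 0 0 0';python3 - <<'E'
from h import *
c=snap('scene','scene13');b=c['frame']
cv2.imwrite('pics/c13.png',cv2.resize(b[180:290,50:160],(550,550),interpolation=cv2.INTER_CUBIC))
E
python3 go.py 0.4294 -0.3205 0.0645
```

```text
clock: 23.25
tool_pos: [0.4304, -0.321, 0.0937]
eef_rot: [[-0.47, 0.882, 0.001], [0.882, 0.47, -0.0], [-0.001, 0.001, -1.0]]
force: [0.7, -0.1, -0.8]
width: 0.0873
t 23.3 tcp [ 0.4306 -0.3213  0.094 ] F [0.  1.3 0.8] w 0.087 j [-0.13  0.32  0.81  1.88 -0.27  1.05  1.27]
shift mm, turn, psi now: [ 1.2 -0.7 29.5] 0 28.0
```

View pics/c13.png

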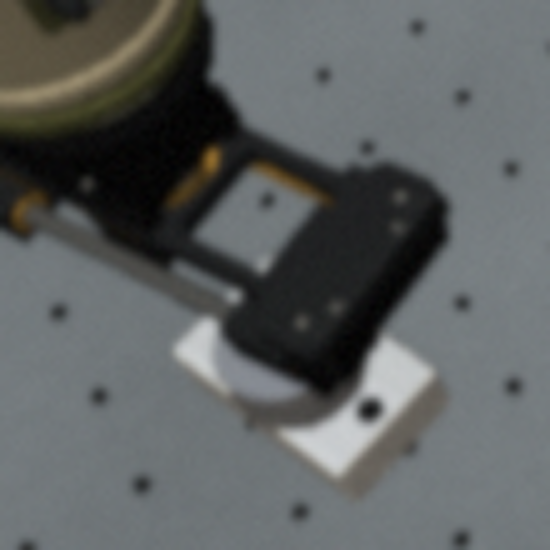

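The jaws straddle the weight with no contact force. Going down 29 mm and gripping.

```bash
python3 -m handwheel '1 -0.5 10 0;0 0 10 0;0 0 9 0;0 0 0 0;0 0 0 0'; python3 -m handwheel '0 0 0 0;0 0 0 0;0 0 0 0;0 0 0 0;0 0 0 0;0 0 0 0' 0; python3 -m handwheel '0 0 0 0;0 0 0 0'
```

```text
clock: 23.8
tool_pos: [0.4286, -0.3205, 0.0636]
eef_rot: [[-0.47, 0.883, -0.001], [0.883, 0.47, 0.0], [0.0, -0.001, -1.0]]
force: [0.9, 0.0, 0.1]
width: 0.0871
clock: 24.4
tool_pos: [0.429, -0.3204, 0.064]
eef_rot: [[-0.47, 0.883, 0.0], [0.883, 0.47, 0.0], [-0.0, 0.0, -1.0]]
force: [1.0, -0.0, 0.6]
width: 0.0529
clock: 24.6
tool_pos: [0.429, -0.3205, 0.064]
eef_rot: [[-0.47, 0.883, 0.0], [0.883, 0.47, 0.0], [-0.0, 0.0, -1.0]]
force: [0.6, 0.3, 1.7]
width: 0.0527
```

```bash
python3 -m handwheel '0 0 -3 0;0 0 -6 0;0 0 -10 0;0 0 -10 0;0 0 0 0;0 0 0 0'; python3 go.py;python3 - <<'E'
from h import *
c=snap('scene','scene14');b=c['frame']
cv2.imwrite('pics/c14.png',cv2.resize(b[180:290,50:160],(550,550),interpolation=cv2.INTER_CUBIC))
E
```

```text
clock: 25.2
tool_pos: [0.4291, -0.3205, 0.0932]
eef_rot: [[-0.47, 0.883, 0.001], [0.883, 0.47, 0.0], [-0.0, 0.001, -1.0]]
force: [0.7, 0.5, -4.9]
width: 0.0526
t 25.2 tcp [ 0.4291 -0.3205  0.0932] F [ 0.7  0.5 -4.9] w 0.0526 j [-0.14  0.32  0.81  1.89 -0.27  1.04  1.27]
```

View pics/c14.png

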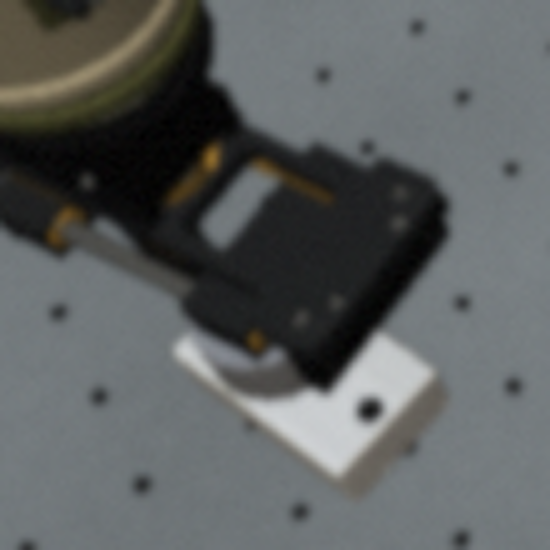

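```bash
python3 -m handwheel '0 0 -15 0;0 0 -25 0;0 0 -25 0;0 0 -25 0;0 0 -15 0;0 0 0 0;0 0 0 0'; python3 go.py 0.5 -0.03 0.2; python3 go.py 0.3987 0.2698 0.2
```

```text
clock: 25.95
tool_pos: [0.4287, -0.3202, 0.1973]
eef_rot: [[-0.47, 0.883, -0.0], [0.883, 0.47, 0.001], [0.001, -0.0, -1.0]]
force: [-0.1, 0.9, -4.7]
width: 0.0528
t 25.95 tcp [ 0.4287 -0.3202  0.1973] F [-0.1  0.9 -4.7] w 0.0528 j [-0.2   0.19  0.86  1.77 -0.15  1.25  1.18]
shift mm, turn, psi now: [222.7 199.4  -2.5] 0 28.0
t 25.95 tcp [ 0.4287 -0.3202  0.1973] F [-0.1  0.9 -4.7] w 0.0528 j [-0.2   0.19  0.86  1.77 -0.15  1.25  1.18]
shift mm, turn, psi now: [534.9 250.8  -2.3] 0 28.0
```

```bash
python3 -m handwheel '14 13 0 0;26 23 0 0;30 27 0 0;31 28 0 0;31 28 0 0;31 28 0 0;31 27 0 0;29 25.4 0 0'; python3 -m handwheel '33 10 0 0;36 7 0 0;37 6 0 0;38 6 0 0;38 6 0 0;38 5 0 0;36 5 0 0;28 4 0 0'; python3 -m handwheel '18 1.4 0 0;10 1 0 0;0 0 0 0;0 0 0 0'; python3 go.py 0.3987 0.2698 0.0355
```

```text
clock: 26.75
tool_pos: [0.4994, -0.0279, 0.1965]
eef_rot: [[-0.47, 0.883, -0.002], [0.883, 0.47, -0.0], [0.001, -0.002, -1.0]]
force: [0.0, -0.2, -4.4]
width: 0.0524
clock: 27.55
tool_pos: [0.4081, 0.2454, 0.1963]
eef_rot: [[-0.471, 0.882, -0.002], [0.882, 0.471, -0.001], [-0.0, -0.003, -1.0]]
force: [0.9, -0.3, -5.3]
width: 0.0528
clock: 27.95
tool_pos: [0.3992, 0.2684, 0.1973]
eef_rot: [[-0.469, 0.883, -0.001], [0.883, 0.469, -0.001], [-0.001, -0.001, -1.0]]
force: [-0.2, -0.7, -5.1]
width: 0.0528
t 27.95 tcp [0.3992 0.2684 0.1973] F [-0.2 -0.7 -5.1] w 0.0528 j [-0.96  0.02  0.28  1.88 -0.01  1.24 -0.19]
shift mm, turn, psi now: [  1.6   0.3 161.8] 0 28.0
```

```bash
python3 -m handwheel '0 0 25 0;0 0 35 0;0 0 35 0;0 0 25 0;0 0 15 0;0 0 5 0;0 0 0 0;0 0 0 0';python3 go.py 0.3987 0.2698 0.0350; python3 - <<'E'
from h import *
c=snap('scene','scene15');t=snap('top','top15')
cv2.imwrite('pics/c15.png',np.hstack([cv2.resize(c['frame'][80:180,255:355],(400,400),interpolation=cv2.INTER_CUBIC),cv2.resize(t['frame'][190:290,120:220],(400,400),interpolation=cv2.INTER_CUBIC)]))
E
```

```text
clock: 28.75
tool_pos: [0.3997, 0.2696, 0.0589]
eef_rot: [[-0.469, 0.883, 0.001], [0.883, 0.469, 0.001], [0.0, 0.001, -1.0]]
force: [1.1, -0.1, -3.0]
width: 0.0526
t 28.75 tcp [0.3997 0.2696 0.0589] F [ 1.1 -0.1 -3. ] w 0.0526 j [-0.94  0.19  0.28  2.03 -0.06  0.93 -0.14]
shift mm, turn, psi now: [ 0.7 -0.8 23.9] 0 28.0
```

View pics/c15.png

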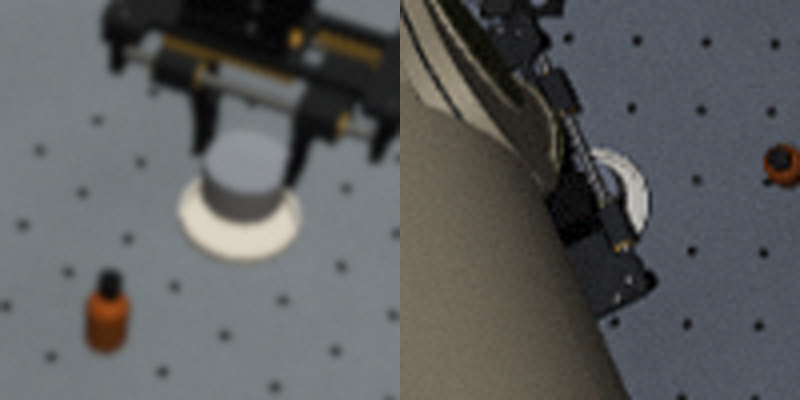

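The weight hangs level over its tray (scene crop (245,190)) and the dropper is well clear. Lowering.

```bash
python3 -m handwheel '0.5 -0.5 8 0;0 0 7 0;0 0 4 0;0 0 2 0;0 0 1 0;0 0 0 0;0 0 0 0';python3 go.py 0.3987 0.2698 0.0350
```

```text
clock: 29.55
tool_pos: [0.3984, 0.2699, 0.0361]
eef_rot: [[-0.47, 0.883, 0.0], [0.883, 0.47, 0.0], [0.0, 0.0, -1.0]]
force: [-0.2, -0.8, -3.9]
width: 0.0526
t 29.55 tcp [0.3984 0.2699 0.0361] F [-0.2 -0.8 -3.9] w 0.0526 j [-0.94  0.22  0.27  2.04 -0.08  0.88 -0.14]
shift mm, turn, psi now: [-0.2  0.2  1.1] 0 28.0
```

```bash
python3 -m handwheel '0 0 0.6 0;0 0 0 0;0 0 0 0';python3 -m handwheel '0 0 0.6 0;0 0 0 0;0 0 0 0';
```

```text
clock: 29.85
tool_pos: [0.3983, 0.2699, 0.0354]
eef_rot: [[-0.47, 0.883, 0.0], [0.883, 0.47, 0.0], [0.0, 0.0, -1.0]]
force: [0.7, 0.5, -4.5]
width: 0.0526
clock: 30.15
tool_pos: [0.3983, 0.2699, 0.035]
eef_rot: [[-0.47, 0.883, 0.0], [0.883, 0.47, 0.0], [0.0, 0.0, -1.0]]
force: [-1.6, -0.8, 0.8]
width: 0.0524
```

Contact: the load has left the wrist. Releasing.

```bash
python3 -m handwheel '0 0 0.2 0;0 0 0 0;0 0 0 0;0 0 0 0;0 0 0 0;0 0 0 0' 0.85; python3 -m handwheel '0 0 -10 0;0 0 -20 0;0 0 -30 0;0 0 -40 0;0 0 -40 0;0 0 -30 0;0 0 0 0;0 0 0 0';python3 - <<'E'
from h import *
c=snap('scene','scene16');t=snap('top','top16')
import pickle;pickle.dump((c,t),open('p16.pkl','wb'))
k=dict(interpolation=cv2.INTER_CUBIC)
cv2.imwrite('pics/c16.png',np.vstack([np.hstack([cv2.resize(c['frame'][100:180,265:345],(300,300),**k),cv2.resize(t['frame'][200:280,120:200],(300,300),**k)]),np.hstack([cv2.resize(c['frame'][225:285,85:145],(300,300),**k),cv2.resize(t['frame'][205:265,350:410],(300,300),**k)])]))
E
```

```text
clock: 30.75
tool_pos: [0.3983, 0.2699, 0.0346]
eef_rot: [[-0.47, 0.883, 0.0], [0.883, 0.47, 0.0], [0.0, 0.0, -1.0]]
force: [-0.2, 0.2, 0.5]
width: 0.0735
clock: 31.55
tool_pos: [0.3984, 0.2699, 0.2054]
eef_rot: [[-0.47, 0.883, 0.001], [0.883, 0.47, 0.001], [0.001, 0.002, -1.0]]
force: [0.3, 0.0, -0.6]
width: 0.0743
```

View pics/c16.png

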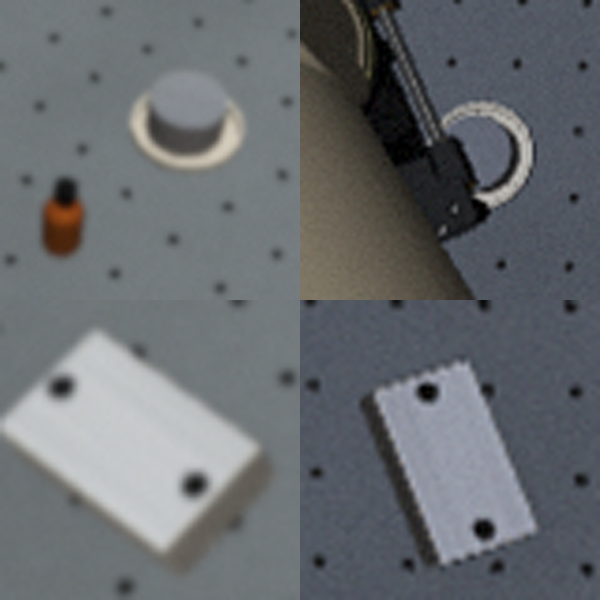

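The weight sits flat inside its tray at scene crop (187,115). Now the riser: its holes are at scene crop (62,387) and (194,485), and top crop (428,392) and (484,529).

```bash
python3 - <<'E'
import pickle
from h import *
c,t=pickle.load(open('p16.pkl','rb'))
g=lambda o,u,v:(o[0]+(u+.5)/5-.5,o[1]+(v+.5)/5-.5)
a=[g((85,225),62,87),g((85,225),194,185)];b=[g((350,205),184,229),g((350,205),128,92)]
A=tri(c,a[0],t,b[0]);B=tri(c,a[1],t,b[1]);print(A,B,(A[0]+B[0])/2);d=B[0]-A[0];print(np.degrees(np.arctan2(d[1],d[0])),np.linalg.norm(d))
for cam,Q in((c,[g((85,225),u,v-300) for u,v in[(97,330),(262,448),(165,556),(2,428)]]),(t,[g((350,205),u-300,v-300) for u,v in[(373,392),(468,362),(537,529),(438,566)]])):
    w=np.array([onz(cam,*q,.032)[:2] for q in Q]);print(w.mean(0).round(4),[(round(np.degrees(np.arctan2(*(w[(i+1)%4]-w[i])[::-1]))%90,1),round(np.linalg.norm(w[(i+1)%4]-w[i])*1000,1)) for i in range(4)])
E
python3 go.py 0.4262 -0.317 0.205 -70
```

```text
(array([ 0.3873254 , -0.33232332,  0.03337916]), np.float64(0.0028474188503160086)) (array([ 0.46196661, -0.30527584,  0.03321053]), np.float64(0.002980876517142685)) [ 0.424646   -0.31879958  0.03329485]
19.918828774402336 0.07939083617525867
[ 0.4254 -0.3195] [(np.float64(20.1), np.float64(99.4)), (np.float64(21.4), np.float64(57.8)), (np.float64(19.2), np.float64(98.9)), (np.float64(21.9), np.float64(56.3))]
[ 0.4245 -0.3166] [(np.float64(18.9), np.float64(56.7)), (np.float64(19.9), np.float64(97.3)), (np.float64(21.3), np.float64(59.0)), (np.float64(18.5), np.float64(99.7))]
t 31.65 tcp [0.3978 0.2694 0.2038] F [-0.1  0.  -0. ] w 0.0738 j [-0.96  0.02  0.28  1.87 -0.    1.25 -0.2 ]
shift mm, turn, psi now: [-531.  -250.4   -0.7] -1.431 28.0
```

```bash
python3 -m handwheel '-18 -2 0 0;-30 -4 0 0;-38 -6 0 0;-38 -6 0 0;-38 -6 0 0;-38 -6 0 0;-38 -7 0 0;-36 -7 0 0' 1; python3 -m handwheel '-36 -14 0 0;-31 -25 0 0;-32 -28 0 0;-32 -28 0 0;-32 -28 0 0;-32 -28 0 0;-31 -28 0 0;-20 -18 0 0'; python3 -m handwheel '-11 -9.4 0 0;0 0 0 0.14;0 0 0 0.14;0 0 0 0.14;0 0 0 0.14;0 0 0 0.14;0 0 0 0.14;0 0 0 0.14'; python3 -m handwheel '0 0 0 0.14;0 0 0 0.14;0 0 0 0.14;0 0 0 0.14;0 0 0 0.14;0 0 0 0;0 0 0 0'; python3 go.py 0.4248 -0.3187 0.0325 -70
```

```text
clock: 32.45
tool_pos: [0.4877, 0.0054, 0.2036]
eef_rot: [[-0.47, 0.883, -0.002], [0.883, 0.47, -0.001], [0.0, -0.002, -1.0]]
force: [0.7, 0.5, 0.1]
width: 0.0868
clock: 33.25
tool_pos: [0.4277, -0.3051, 0.2037]
eef_rot: [[-0.467, 0.884, -0.002], [0.884, 0.467, -0.0], [0.0, -0.002, -1.0]]
force: [0.4, 0.5, -0.1]
width: 0.0871
clock: 34.05
tool_pos: [0.426, -0.3163, 0.2035]
eef_rot: [[0.477, 0.879, -0.002], [0.879, -0.477, 0.0], [-0.001, -0.002, -1.0]]
force: [-0.0, 0.6, 0.1]
width: 0.0871
clock: 34.75
tool_pos: [0.4263, -0.3164, 0.2039]
eef_rot: [[0.927, 0.375, -0.001], [0.375, -0.927, 0.0], [-0.001, -0.001, -1.0]]
force: [-0.7, -0.0, 0.5]
width: 0.087
t 34.75 tcp [ 0.4263 -0.3164  0.2039] F [-0.7 -0.   0.5] w 0.087 j [-0.46  0.25  1.17  1.78 -0.24  1.27 -0.41]
shift mm, turn, psi now: [ -2.    1.7 171.4] 0.035 -68.0
```

```bash
python3 -m handwheel '-2 1.7 20 0.035;0 0 30 0;0 0 30 0;0 0 30 0;0 0 18 0;0 0 5 0;0 0 0 0;0 0 0 0';python3 go.py 0.4248 -0.3187 0.0325 -70;python3 - <<'E'
from h import *
c=snap('scene','scene17');b=c['frame']
cv2.imwrite('pics/c17.png',cv2.resize(b[180:300,50:170],(550,550),interpolation=cv2.INTER_CUBIC))
E
```

```text
clock: 35.55
tool_pos: [0.4258, -0.3193, 0.0724]
eef_rot: [[0.941, 0.339, 0.001], [0.339, -0.941, -0.0], [0.001, 0.001, -1.0]]
force: [-0.5, -0.0, -0.1]
width: 0.0873
t 35.55 tcp [ 0.4258 -0.3193  0.0724] F [-0.5 -0.  -0.1] w 0.0873 j [-0.3   0.43  1.03  1.92 -0.44  1.03 -0.3 ]
shift mm, turn, psi now: [-0.8 -1.  39.9] -0.003 -70.2
```

View pics/c17.png

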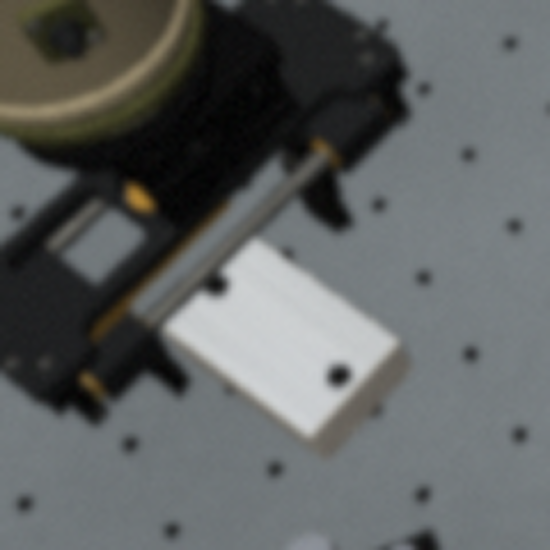

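The jaws line up on either side of the riser, fingers at crop (180,380) and (335,215). Going down and gripping.

```bash
python3 -m handwheel '-0.5 -0.7 12 0;0 0 12 0;0 0 10 0;0 0 6 0;0 0 0 0;0 0 0 0';python3 go.py; python3 -m handwheel '0 0 0 0;0 0 0 0;0 0 0 0;0 0 0 0;0 0 0 0;0 0 0 0;0 0 0 0' 0;  python3 -m handwheel '0 0 -3 0;0 0 -6 0;0 0 -10 0;0 0 -10 0;0 0 0 0;0 0 0 0';python3 go.py;python3 - <<'E'
from h import *
c=snap('scene','scene18');b=c['frame']
cv2.imwrite('pics/c18.png',cv2.resize(b[180:300,50:170],(550,550),interpolation=cv2.INTER_CUBIC))
E
```

```text
clock: 36.2
tool_pos: [0.4246, -0.3186, 0.0315]
eef_rot: [[0.941, 0.338, -0.0], [0.338, -0.941, -0.0], [-0.0, -0.0, -1.0]]
force: [0.0, -0.2, -0.3]
width: 0.0872
t 36.2 tcp [ 0.4246 -0.3186  0.0315] F [ 0.  -0.2 -0.3] w 0.0872 j [-0.24  0.5   0.97  1.95 -0.5   0.96 -0.25]
clock: 36.9
tool_pos: [0.4248, -0.3185, 0.0316]
eef_rot: [[0.941, 0.338, 0.0], [0.338, -0.941, -0.0], [0.0, 0.0, -1.0]]
force: [-0.5, -0.6, 1.1]
width: 0.0568
clock: 37.5
tool_pos: [0.425, -0.3183, 0.0608]
eef_rot: [[0.941, 0.338, 0.001], [0.338, -0.941, 0.0], [0.001, 0.0, -1.0]]
force: [-0.1, -0.4, -6.6]
width: 0.0566
t 37.5 tcp [ 0.425  -0.3183  0.0608] F [-0.1 -0.4 -6.6] w 0.0566 j [-0.28  0.45  1.02  1.93 -0.45  1.01 -0.29]
```

View pics/c18.png

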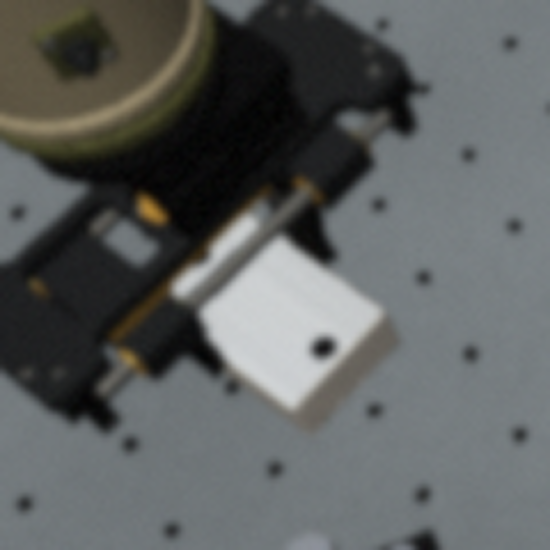

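```bash
python3 -m handwheel '0 0 -15 0;0 0 -25 0;0 0 -25 0;0 0 -20 0;0 0 -10 0;0 0 0 0;0 0 0 0'; python3 go.py 0.6217 -0.1775 0.155 -89.7
```

```text
clock: 38.25
tool_pos: [0.4245, -0.318, 0.155]
eef_rot: [[0.941, 0.338, -0.0], [0.338, -0.941, 0.001], [-0.0, -0.001, -1.0]]
force: [0.0, -0.8, -5.7]
width: 0.0568
t 38.25 tcp [ 0.4245 -0.318   0.155 ] F [ 0.  -0.8 -5.7] w 0.0568 j [-0.41  0.31  1.14  1.84 -0.31  1.18 -0.39]
shift mm, turn, psi now: [233.1 -65.5  -0. ] 0.34 -70.2
```

```bash
python3 -m handwheel '14 -4 0 0;28 -8 0 0;35 -10 0 0;37 -10 0 0;37 -10 0 0;36 -10 0 0;29 -8 0 0;17.1 -5.5 0 0'; python3 -m handwheel '0 0 0 0.1;0 0 0 0.1;0 0 0 0.1;0 0 0 0.04;0 0 0 0;0 0 0 0'; python3 go.py 0.6217 -0.1775 0.0346 -89.7
```

```text
clock: 39.05
tool_pos: [0.624, -0.1742, 0.1532]
eef_rot: [[0.94, 0.342, -0.002], [0.342, -0.94, 0.001], [-0.002, -0.002, -1.0]]
force: [-0.1, -0.8, -5.7]
width: 0.0569
clock: 39.65
tool_pos: [0.6219, -0.1773, 0.1544]
eef_rot: [[1.0, 0.007, -0.002], [0.007, -1.0, 0.0], [-0.002, -0.0, -1.0]]
force: [0.6, -0.0, -4.5]
width: 0.0567
t 39.65 tcp [ 0.6219 -0.1773  0.1544] F [ 0.6 -0.  -4.5] w 0.0567 j [-0.51  0.63  1.04  1.53 -0.55  1.31 -0.96]
shift mm, turn, psi now: [ -0.    0.2 119.8] 0.002 -89.6
```

```bash
python3 -m handwheel '0 0 20 0;0 0 30 0;0 0 25 0;0 0 15 0;0 0 8 0;0 0 0 0;0 0 0 0';python3 go.py 0.6217 -0.1775 0.0346 -89.7; python3 - <<'E'
from h import *
c=snap('scene','scene19');t=snap('top','top19')
cv2.imwrite('pics/c19.png',np.hstack([cv2.resize(c['frame'][235:355,155:275],(400,400),interpolation=cv2.INTER_CUBIC),cv2.resize(t['frame'][120:220,275:375],(400,400),interpolation=cv2.INTER_CUBIC)]))
E
```

```text
clock: 40.35
tool_pos: [0.6225, -0.1783, 0.0585]
eef_rot: [[1.0, 0.005, 0.001], [0.005, -1.0, -0.0], [0.001, 0.0, -1.0]]
force: [0.4, -0.7, -5.5]
width: 0.0566
t 40.35 tcp [ 0.6225 -0.1783  0.0585] F [ 0.4 -0.7 -5.5] w 0.0566 j [-0.46  0.72  0.97  1.61 -0.64  1.15 -0.91]
shift mm, turn, psi now: [-0.8 -0.8 23.9] -0.0 -89.7
```

View pics/c19.png

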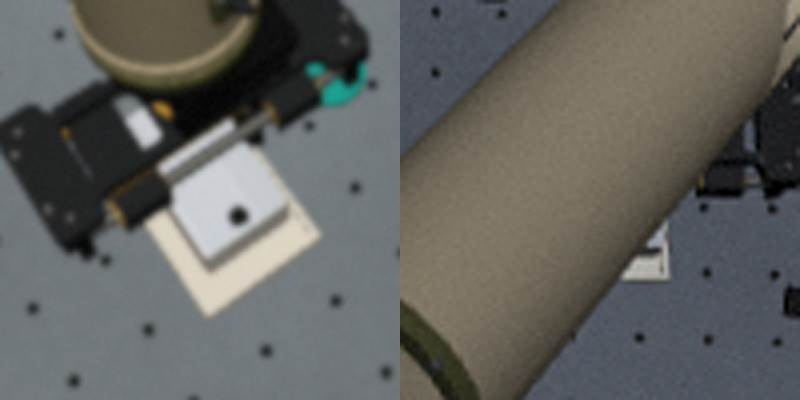

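```bash
python3 - <<'E'
from h import *
c=read_camera('scene');k=10/3
g=lambda u,v:(155+(u+.5)/k-.5,235+(v+.5)/k-.5)
for q in[(289,203),(208,262)]:print('riser top corner',onz(c,*g(*q),.059)[:2].round(4))
for q in[(320,237),(207,317)]:print('tray corner',onz(c,*g(*q),.008)[:2].round(4))
E
```

```text
riser top corner [ 0.6714 -0.1508]
riser top corner [ 0.6734 -0.2071]
tray corner [ 0.684  -0.1382]
tray corner [ 0.6847 -0.2196]
```

The riser's corners are 12 to 12.6 mm inside the tray's outer corners, so it is centred. Lowering.

```bash
python3 -m handwheel '0 0 8 0;0 0 7 0;0 0 4 0;0 0 2.5 0;0 0 1 0;0 0 0 0;0 0 0 0';python3 go.py 0.6217 -0.1775 0.0346 -89.7;python3 -m handwheel '0 0 0.6 0;0 0 0 0;0 0 0 0'
```

```text
clock: 41.2
tool_pos: [0.6221, -0.178, 0.0352]
eef_rot: [[1.0, 0.005, 0.0], [0.005, -1.0, -0.0], [0.0, 0.0, -1.0]]
force: [0.1, -0.4, -5.2]
width: 0.0572
t 41.2 tcp [ 0.6221 -0.178   0.0352] F [ 0.1 -0.4 -5.2] w 0.0572 j [-0.45  0.75  0.94  1.63 -0.66  1.11 -0.9 ]
shift mm, turn, psi now: [-0.4 -0.5  0.6] -0.0 -89.7
clock: 41.5
tool_pos: [0.6221, -0.178, 0.0347]
eef_rot: [[1.0, 0.005, 0.001], [0.005, -1.0, 0.0], [0.001, -0.0, -1.0]]
force: [-0.2, 0.5, -1.7]
width: 0.0568
```

```bash
python3 -m handwheel '0 0 0.4 0;0 0 0 0;0 0 0 0';python3 -m handwheel '0 0 0 0;0 0 0 0;0 0 0 0;0 0 0 0;0 0 0 0;0 0 0 0' 0.88; python3 -m handwheel '0 0 -10 0;0 0 -20 0;0 0 -30 0;0 0 -40 0;0 0 -40 0;0 0 -30 0;0 0 0 0;0 0 0 0'; python3 go.py 0.45 -0.32 0.205
```

```text
clock: 41.8
tool_pos: [0.6222, -0.178, 0.0346]
eef_rot: [[1.0, 0.005, 0.001], [0.005, -1.0, 0.0], [0.001, -0.0, -1.0]]
force: [-3.1, 2.0, 5.7]
width: 0.0569
clock: 42.4
tool_pos: [0.6219, -0.178, 0.034]
eef_rot: [[1.0, 0.005, 0.0], [0.005, -1.0, 0.0], [0.0, -0.0, -1.0]]
force: [-0.1, -0.2, -0.9]
width: 0.0762
clock: 43.2
tool_pos: [0.6221, -0.1781, 0.2049]
eef_rot: [[1.0, 0.005, 0.001], [0.005, -1.0, 0.0], [0.001, -0.0, -1.0]]
force: [-0.3, 0.6, -1.1]
width: 0.0767
t 43.2 tcp [ 0.6221 -0.1781  0.2049] F [-0.3  0.6 -1.1] w 0.0767 j [-0.52  0.59  1.08  1.47 -0.52  1.39 -0.99]
shift mm, turn, psi now: [-172.8  141.1   -0.4] 0 -89.7
```

```bash
python3 -m handwheel '-30 25 0 0;-35 28 0 0;-35 28 0 0;0 0 0 -0.12;0 0 0 -0.12;0 0 0 -0.12;0 0 0 0;0 0 0 0'; python3 go.py; python3 - <<'E'
from h import *
c=snap('scene','scene20');t=snap('top','top20')
k=dict(interpolation=cv2.INTER_CUBIC)
cv2.imwrite('pics/c20.png',cv2.resize(c['frame'][90:340,170:420],(600,600),**k))
cv2.imwrite('pics/c20t.png',cv2.resize(t['frame'][120:270,140:360],(790,540),**k))
E
```

```text
clock: 44.0
tool_pos: [0.522, -0.2592, 0.2034]
eef_rot: [[0.935, 0.353, -0.001], [0.353, -0.935, 0.001], [-0.001, -0.001, -1.0]]
force: [-0.1, 1.7, 0.1]
width: 0.0768
t 44.0 tcp [ 0.522  -0.2592  0.2034] F [-0.1  1.7  0.1] w 0.0768 j [-0.46  0.4   1.08  1.65 -0.37  1.31 -0.52]
```

View pics/c20.png

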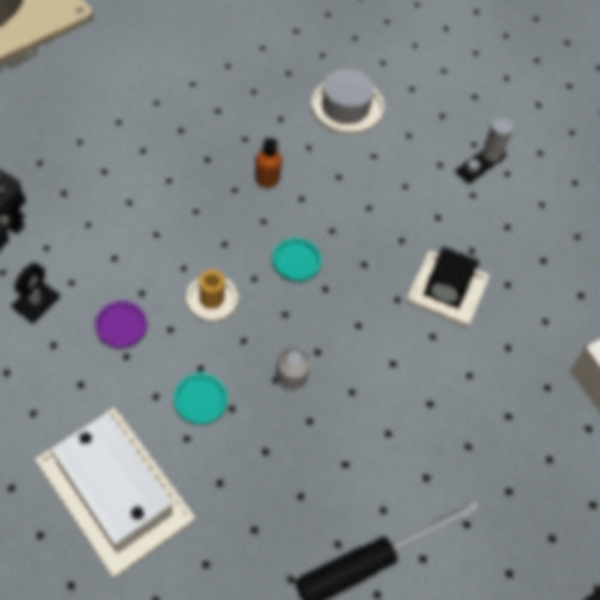

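View pics/c20t.png

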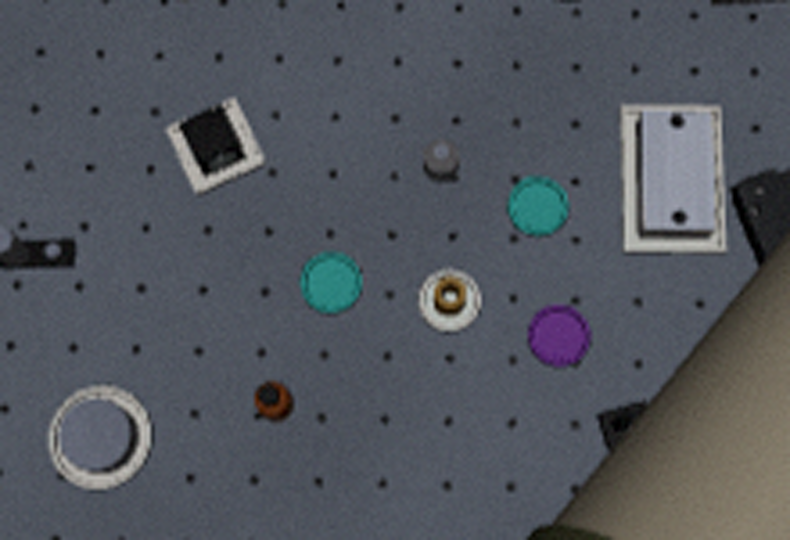

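Both views show all four parts lying level inside their own trays: collar at scene crop (212,290), cube (452,278), weight (348,98), riser (112,480). The objective (293,368) and the dropper (268,163) are where they were. The robot is clear of everything.

```bash
python3 -c "
from station import job_done
print(job_done())"
```

```text
the job is handed in; nothing more can be done
None
```

I took the pile apart from the top down: collar, cube, weight, then riser. Each part was lowered into its own white tray until the wrist force showed contact at the expected height, and then released. I handed the job in at about 44 s, with a highest wrist force reading of about 8 N.

- **Final views:** the scene and top cameras both show all four parts flat inside their trays. The objective and the dropper bottle still stand where they were, and the robot is clear of everything.
- **Riser:** just before lowering, its corners were 12 to 12.6 mm inside the tray's outer corners, so it was centred.
- **Disagreements:**
  - The two cameras differed by 2–3 mm in y, so I used averages.
  - The finger opening read about 2.5–3 mm under the true diameter on the two round parts (23.5 mm for 26, and 52.7 mm for 56). Both held securely and were placed upright.
  - The measured height of the riser's tray was 6–7 mm below that of the other three. I took it to be as high as they are, and the riser touched down at that height.

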